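# Snap a filter holder shut with the seating tool

### The job

Close the membrane filter holder that waits in the metal nest: set the blue lid on it, spigot up, then take the black-handled seating tool and press the lid down squarely until all four hooks have clicked over its rim. The lid cracks easily, so seat it only with the tool, never with the gripper, and stop pressing once it is home. Then stand the tool back upright in its stand, and leave everything else on the bench where it is.

Things in the scene. Friction and masses are not known exactly. Their poses are not given: they have to be found in the camera images.
- holder_base: lower half of a membrane filter holder, pale plastic, in an 86 x 86 mm aluminium nest fixed to the worktop; origin at the centre of its round hard seat, z up. The nest's top is 16 mm below the origin, 18 to 30 mm above the worktop (differs). Four springy hooks (10 mm wide, tops at z = 14 mm) stand on the +x, +y, -x, -y sides, four fixed guide ribs (tops at z = 16 mm) between them. A hose barb sticks out 55 mm.
- holder_lid: loose blue round lid, 50 mm wide, 25 g, spigot up; origin at the centre of its underside, z up. Rim 5 mm thick, lower edge tapered; spigot 10 to 11 mm wide up to z = 26 mm, by which it is taken from above. Sits at any turn. Laid on the hooks it rests about 7 mm above the seat. It clicks home under 15 to 21 N, within 1 mm of the seat, then stops hard. The tool must never load it with more than 28 N.
- seating_tool: loose hand tool, 86 mm tall, about 180 g, standing in its stand; origin at the centre of its lower face, z up along the handle. White hollow foot, 42 mm wide, open below (bore 28 mm wide, 26 mm deep: it passes over the lid's spigot and bears on the lid's rim inside the hooks); steel collar 38 mm wide at z = 34 to 38 mm; black round handle 27 mm wide at z = 38 to 84 mm, to be gripped.
- tool_stand: round dark steel cup fixed to the worktop; origin at the centre of its flat inner floor, on which the tool's foot stands, z up; the floor lies 5 to 13 mm above the worktop (differs). 66 mm in outer diameter, inner diameter 52 mm, rim 11 mm above the inner floor.
- snap_hook_1 (a joint): spring hook on the base's +x side: 0 rad when relaxed (also when latched over the lid), about 0.1 rad when bent outward while the lid's rim passes. Its nose reaches in to 22.8 mm from the base's z axis at z = 5 to 7 mm and slopes outward to 27 mm at the top; the guide ribs' inner faces are 26 mm from the axis, flared to 30 mm at the top
- snap_hook_2 (a joint): the same, on the base's +y side. Inside the hooks a black springy sealing ring stands 2.5 mm above the seat; it pushes the closed lid up against the hooks, 0.5 to 1 mm above the seat
- snap_hook_3 (a joint): the same, on the base's -x side
- snap_hook_4 (a joint): the same, on the base's -y side
- spare_bottle: white sample bottle with cap, 48 x 48 x 112 mm, standing on the left; origin at the centre of its underside; a bystander. Beyond it, from y = 0.17 m on to the left and from x = 0.42 m on, a shaker carries baskets of bottles up to z = 0.34 m: go round or over them
- bottle_cap: small white ribbed cap, 23 mm in diameter, 17 mm tall; origin at the centre of its underside; a bystander
- tape_roll: roll of beige tape, 68 mm in diameter, 19 mm tall, lying flat; origin at the centre of its underside; a bystander
- forceps: thin steel forceps, 14 x 122 x 10 mm, lying along its y axis behind the nest; origin at the centre of its underside; a bystander
- petri_dish: clear glass dish, 70 mm in diameter, 16 mm tall, at the back on a white tile; origin at the centre of its underside; a bystander
- beaker: clear glass beaker, 70 mm in diameter, 92 mm tall, at the back on the tile; origin at the centre of its underside; a bystander

How it is judged (in metres and radians):
On the way, in this order (a step that is already met when the one before it is completed fails the run):
1. the lid lies let go on the hooks, centred and about level, not yet pressed home (horizontal distance between holder_lid and holder_base below 0.004 m and angle between holder_lid's own z axis and vertical below 0.15 rad and z of holder_lid in the frame of holder_base between 0.0025 and 0.012 m and contact force between the fingers and holder_lid below 0.2 N), for 0.2 s.
2. the lid has been pressed home with the tool: on its seat, level, all four hooks sprung back over its rim while the tool still bears on it (contact force between seating_tool and holder_lid above 1 N and z of holder_lid in the frame of holder_base below 0.0018 m and angle between holder_lid's own z axis and vertical below 0.04 rad and value of joint each of snap_hook_1, snap_hook_2, snap_hook_3, snap_hook_4 below 0.03 rad), for 0.05 s.
At the end, for the whole second after the job is handed in: The lid lies level on its seat (within 1.8 mm of its hard seat, 3 mm of centre, 0.04 rad of level) with all four hooks relaxed over its rim (under 0.03 rad), and the seating tool stands upright (0.08 rad) and at rest, let go, on the floor of its stand (z of holder_lid in the frame of holder_base below 0.0018 m and horizontal distance between holder_lid and holder_base below 0.003 m and angle between holder_lid's own z axis and vertical below 0.04 rad and value of joint each of snap_hook_1, snap_hook_2, snap_hook_3, snap_hook_4 below 0.03 rad and horizontal distance between seating_tool and tool_stand below 0.009 m and angle between seating_tool's own z axis and vertical below 0.08 rad and z of seating_tool in the frame of tool_stand below 0.003 m and linear speed of seating_tool below 0.02 m/s); the robot touches nothing.
It fails at once if the tool loads the lid with more than 28 N (contact force between seating_tool and holder_lid above 28 N).
It fails at once if the gripper or its fingers push the lid past the hooks or touch it when it is home (z of holder_lid in the frame of holder_base below 0.0035 m and horizontal distance between holder_lid and holder_base below 0.02 m and contact force between any of the arm, the fingers and holder_lid above 1 N).
It fails at once if a bystander is moved by more than 30 mm or knocked over (distance of any of spare_bottle, bottle_cap, tape_roll, forceps, petri_dish, beaker from where it was at the start of the episode above 0.03 m or angle between any of spare_bottle, beaker's own z axis and vertical above 0.5 rad).
It also fails if it takes over 64 s, if anything falls off the work surface, if the arm or the gripper's body presses on something with over 40 N, if the wrist force passes 120 N, or if a joint passes its speed limit or range.

### The arm

A 6-joint arm with a two-finger parallel gripper is mounted at the origin on a cart in front of the work surface, level with it; the furniture and walls round the work are solid. World frame = base frame: x ahead of the robot, y to its left, z up, the work surface at z = 0. Lengths are in mm, angles in rad, forces in N, time in s.
With the tool pointing down it reaches from about 400 to 925 mm from the base axis. Payload 12.5 kg.
Tool frame: the origin (TCP) lies on the mounting face of the last link; the fingertips stand 190 mm ahead of it and the grasp point (between the pads) lies 171 mm ahead of it; x points along the fingers, y is the direction in which the jaws open and shut, and the axes are right-handed (so a half turn about x gives the same grasp; the last joint's range is limited). The gripper opens to 95 mm and grips with 3 to 60 N. Pads are 20 mm wide; open, the fingers measure 119 mm over their backs; the gripper's body (75 mm by 180 mm) begins 59 mm behind the grasp point.
Start: joints at [1.228, 0.491, 1.559, -0, 1.092, -0.106], TCP at [146.596, 607.564, 404.761] pointing down, gripper open.
Joint ranges: [-3.1, 3.1], [-0.84, 2.19], [0.05, 2.79], [-1.13, 4.28], [0.06, 2.93], [-2.69, 2.69]. Speed limits (rad/s): [2.22, 2.22, 2.79, 3.14, 3.14, 3.14].

### API

Orientations are given as [roll, pitch, yaw] about the fixed x, y, z axes, in that order (R = Rz(yaw) Ry(pitch) Rx(roll)).
In Python, from cell import env, eyes gives the robot as it stands. The module is installed in compiled form; this text tells all that it offers.
- The arm moves only by the tool jog_arm, never from a script. Its argument "deltas" is one flat list of numbers, 7 for each row, row after row: the shift along the tool's x, y, z in mm, then the turn, a rotation vector about the tool's x, y, z in rad, then the opening, from 0 (shut) to 1 (fully open). A call has 1 to 10 rows; each row shifts and turns the pose as measured when the row begins, along the tool's axes as they then stand; what a row does not reach is not made up. A row lasts 1/8 s, in which the tool goes at most 62.5 mm and 10.7 degrees, less where a joint would pass 70% of its speed; a pose out of reach is approached as far as the arm can. A call is refused whole if a number of a shift passes 62.5 or a number of a turn 0.188, either way. A call with a gripper value outside its range is refused whole. The fingers move at their own pace and stop on an object; the grip force is fixed at half the most. Time passes only in rows, so rows that do not move let the fingers close. It gives the time, the measured TCP pose, the force and the opening at its end, in the units of the state.
- env.state(): the state, without advancing time (a new reading comes with each control period).
- eyes.read_camera(name): name is "scene" or "top"; returns a dict with "image" (420x560x3 uint8, red, green, blue), "fovy" (degrees; the focal length in pixels is half the picture's height over the tangent of half this angle, whatever the lens; pixels are square), "cx", "cy" (the principal point, pixels), "world_from_camera" (4x4, takes a point from camera to world coordinates). Camera axes: x right, y up, looking along -z (the intrinsics and any distortion apply to the point x, -y, -z); pixel columns grow to the right and rows downward; lengths in mm; the calibration is good to about 2 mm. A picture is of the moment at which its call begins. There is no depth.
- env.job_done(): hands the job in, once; it reports no verdict.
The state is a dict: "t": time; "joints": joint angles; "qvel": joint speeds; "tau": joint torques, N m; "eef_pos": TCP position; "tcp_rot": TCP orientation; "ft_force": force on the tool from outside, world axes, zero at the start; "moment": the same for the moment, N m; "opening": opening from 0.0 (shut) to 1.0 (fully open).
Only numpy, scipy, OpenCV 4.12 (cv2) and the standard library are available. Lean on these libraries where they do the work, as an engineer would, in place of code of your own. Each camera call takes 0.05 s, during which the arm holds its last target.

## Working session

There is one attempt and no reset: what is moved stays moved. The work goes in short steps, Python scripts to look and compute and a tool call to move; the robot and the scene stay as the last step left them, time stands still between calls to the robot, and variables do not carry over. Pictures are saved under pics/ and viewed, and the job is handed in when it is done.

Besides the shell and the picture viewer there is one more tool, called after ">>>" as a command line: name --argument value ..., lists and objects as JSON in quotes. jog_arm: Moves the arm, as the interface text tells. Its arguments: {"type":"object","properties":{"deltas":{"type":"array","items":{"type":"number"}}},"required":["deltas"]}

```bash
mkdir -p pics; cat > h.py <<'E'
from cell import env, eyes
import numpy as np, cv2
def snap(n,tag):
    c=eyes.read_camera(n); cv2.imwrite(f'pics/{tag}.png',c['image'][:,:,::-1]); np.save(f'pics/{tag}.npy',c,allow_pickle=True); return c
def load(tag): return np.load(f'pics/{tag}.npy',allow_pickle=True).item()
def ray(c,u,v):
    H=c['image'].shape[0]; f=H/2/np.tan(np.radians(c['fovy'])/2)
    T=c['world_from_camera']; d=T[:3,:3]@np.array([(u-c['cx'])/f,-(v-c['cy'])/f,-1]); return T[:3,3],d
def onz(c,u,v,z):
    o,d=ray(c,u,v); return o+d*(z-o[2])/d[2]
def proj(c,p):
    H=c['image'].shape[0]; f=H/2/np.tan(np.radians(c['fovy'])/2)
    T=c['world_from_camera']; q=T[:3,:3].T@(np.array(p)-T[:3,3]); return c['cx']-f*q[0]/q[2], c['cy']+f*q[1]/q[2]
E
python3 - <<'E'
from h import *
for n in ('scene','top'):
    c=snap(n,n+'0'); print({k:(v if k!='image' else v.shape) for k,v in c.items()})
print(env.state())
E
```

```text
{'image': (420, 560, 3), 'fovy': 46.294054117471624, 'cx': 282.60852553546914, 'cy': 210.93370376274123, 'world_from_camera': array([[ 8.87374939e-01,  3.22387984e-01, -3.29593244e-01,
         1.98661616e+02],
       [-4.60956061e-01,  6.34686696e-01, -6.20235687e-01,
        -7.43240269e+02],
       [ 9.23191427e-03,  7.02309608e-01,  7.11811763e-01,
         7.95620041e+02],
       [ 0.00000000e+00,  0.00000000e+00,  0.00000000e+00,
         1.00000000e+00]])}
{'image': (420, 560, 3), 'fovy': 49.94026333502374, 'cx': 277.06202218862643, 'cy': 212.6244265758219, 'world_from_camera': array([[ 2.35822111e-02,  9.95075641e-01, -9.62722644e-02,
         4.27573785e+02],
       [-9.99696265e-01,  2.41616446e-02,  4.85722094e-03,
        -9.68516201e+01],
       [ 7.15939847e-03,  9.61284791e-02,  9.95343186e-01,
         1.13422840e+03],
       [ 0.00000000e+00,  0.00000000e+00,  0.00000000e+00,
         1.00000000e+00]])}
{'t': 0.1, 'joints': array([ 1.22841544e+00,  4.91520735e-01,  1.55939576e+00, -2.99217048e-05,
        1.09169656e+00, -1.05625161e-01]), 'qvel': array([ 0.00109267, -0.00182284, -0.00147389,  0.00023123, -0.0001732 ,
       -0.00066803]), 'tau': array([ 3.17791390e-03, -6.13624477e+01, -2.58609313e+01,  6.94798795e-02,
        4.69392515e-02, -6.93671313e-05]), 'eef_pos': array([146.58088108, 607.54301642, 404.20425945]), 'tcp_rot': array([-1.65041897,  1.56977559, -1.88716089]), 'ft_force': array([-0.09686335, -0.55779537,  1.06258209]), 'moment': array([-0.04285218,  0.0188197 , -0.02651573]), 'opening': 1.003654793497514}
```

View pics/scene0.png

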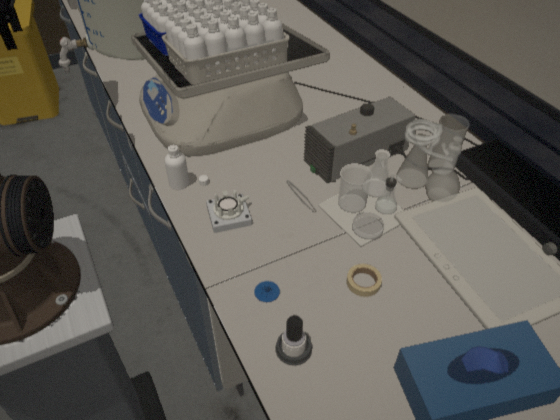

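View pics/top0.png

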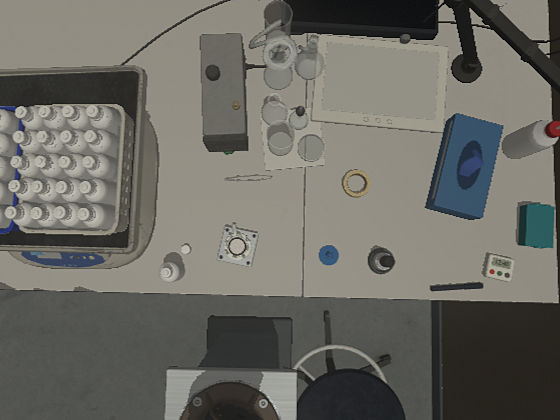

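```bash
python3 - <<'E'
from h import *
a=load('scene0');b=load('top0')
def crop(c,u,v,r=32,k=8): return cv2.resize(c['image'][v-r:v+r,u-r:u+r,::-1],None,fx=k,fy=k,interpolation=cv2.INTER_CUBIC)
A=lambda c,pts:np.hstack([cv2.resize(crop(c,*p),(266,266)) for p in pts])
cv2.imwrite('pics/crops0.png',np.vstack([A(a,[(229,208),(267,292),(294,340)]),A(b,[(237,245),(329,255),(382,260)])]))
E
```

```text
(no output)
```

View pics/crops0.png

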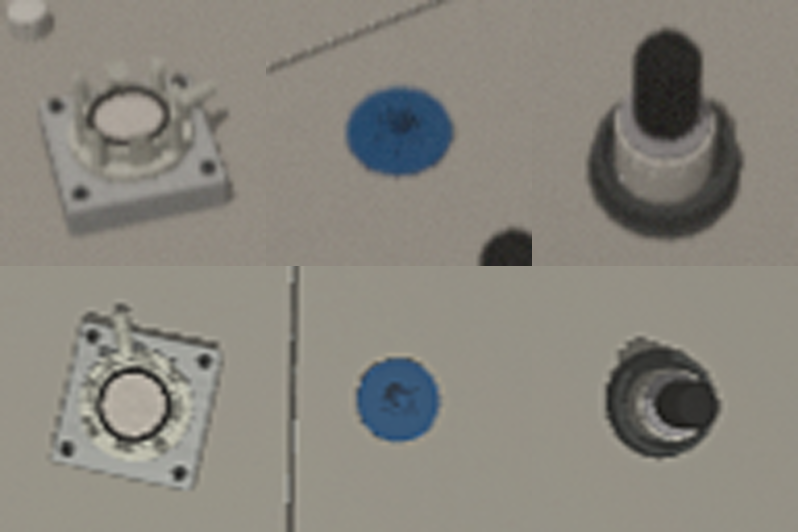

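```bash
cat >> h.py <<'E'
def tri(c1,p1,c2,p2):
    o1,d1=ray(c1,*p1);o2,d2=ray(c2,*p2);d1=d1/np.linalg.norm(d1);d2=d2/np.linalg.norm(d2)
    s=np.linalg.lstsq(np.c_[d1,-d2],o2-o1,rcond=None)[0]
    a=o1+s[0]*d1;b=o2+s[1]*d2
    return (a+b)/2,np.linalg.norm(a-b)
def mask_blobs(c,win,fn):
    u0,u1,v0,v1=win; im=c['image'][v0:v1,u0:u1].astype(int); m=fn(im).astype(np.uint8)
    n,l,s,ce=cv2.connectedComponentsWithStats(m)
    return sorted([(int(s[i,4]),(ce[i]+[u0,v0]).round(2).tolist(),(s[i,:4]+[u0,v0,0,0]).tolist()) for i in range(1,n)],reverse=True)[:3]
blue=lambda i:(i[...,2]-i[...,0]>35)
dark=lambda i:i.max(-1)<75
E
python3 - <<'E'
from h import *
a=load('scene0');b=load('top0')
print('lid',mask_blobs(a,(245,295,270,315),blue),mask_blobs(b,(305,355,235,280),blue))
p=mask_blobs(a,(245,295,270,315),blue)[0][1];q=mask_blobs(b,(305,355,235,280),blue)[0][1]
print(tri(a,p,b,q),onz(a,*p,4),onz(b,*q,4))
print('ring',mask_blobs(a,(214,246,192,222),lambda i:i.max(-1)<90),mask_blobs(b,(224,252,234,262),lambda i:i.max(-1)<90))
def ringfit(c,win,th):
    u0,u1,v0,v1=win;k=6
    g=cv2.resize(c['image'][v0:v1,u0:u1].max(-1),None,fx=k,fy=k,interpolation=cv2.INTER_CUBIC)
    m=(g<th).astype(np.uint8);cs,h=cv2.findContours(m,cv2.RETR_CCOMP,cv2.CHAIN_APPROX_NONE)
    for x,hh in zip(cs,h[0]):
        if len(x)>100:
            e=cv2.fitEllipse(x); print(' ell',hh[3]>=0,((np.array(e[0])+.5)/k-.5+[u0,v0]).round(2),(np.array(e[1])/k).round(2),round(e[2]))
for th in (80,100,120):
    print(th);ringfit(a,(214,246,192,222),th);ringfit(b,(222,254,232,264),th)
E
```

```text
lid [(389, [266.59, 291.29], [255, 281, 25, 21])] [(293, [328.3, 254.99], [319, 245, 19, 20])]
(array([ 435.00247331, -233.42045469,    2.9602624 ]), np.float64(2.7114420735123184)) [ 435.97379329 -234.53392216    4.        ] [ 433.73307683 -232.80009352    4.        ]
ring [(45, [227.71, 201.02], [218, 197, 20, 12]), (8, [224.0, 209.75], [222, 209, 6, 2]), (4, [240.0, 195.5], [239, 195, 3, 2])] [(66, [237.24, 245.86], [228, 237, 19, 19]), (1, [248.0, 261.0], [248, 261, 1, 1]), (1, [246.0, 235.0], [246, 235, 1, 1])]
80
 ell False [227.4  203.57] [13.25 18.57] 85
 ell False [236.79 246.  ] [17.58 17.83] 180
 ell True [236.64 245.97] [15.65 15.9 ] 79
100
 ell False [227.38 203.54] [13.77 18.88] 85
 ell False [236.79 246.05] [18.09 18.29] 3
 ell True [236.67 245.96] [15.35 15.46] 68
120
 ell False [229.06 204.19] [19.25 27.59] 90
 ell True [227.49 203.66] [11.18 16.46] 84
 ell False [236.98 246.47] [18.62 19.78] 155
 ell True [236.7  245.93] [15.05 15.17] 28
```

```bash
python3 - <<'E'
from h import *
a=load('scene0');b=load('top0')
for p in ([227.4,203.58],):
  for q in ([236.72,245.98],): 
    print('ring',tri(a,p,b,q)); 
    for z in (36,40,44,48): print(z,onz(a,*p,z)[:2],onz(b,*q,z)[:2])
for n,c,w in(('s',a,(268,320,310,370)),('t',b,(362,402,240,280))):
    for th in (40,50,60,75,95,): print(n,th,mask_blobs(c,w,lambda i:i.max(-1)<th)[:2])
def crop(c,u,v,r,k): return cv2.resize(c['image'][v-r:v+r,u-r:u+r,::-1],None,fx=k,fy=k,interpolation=cv2.INTER_NEAREST)
cv2.imwrite('pics/tool0.png',np.hstack([crop(a,294,340,33,6),crop(b,382,260,33,6)]))
E
```

```text
ring (array([451.11746564,  -6.66592894,  36.96782736]), np.float64(2.232505251733743))
36 [452.4902948   -6.10739944] [450.08501831  -6.21349625]
40 [451.15368616  -9.9889867 ] [450.00302723  -6.54362111]
44 [449.81707751 -13.87057397] [449.92103615  -6.87374597]
48 [448.48046887 -17.75216123] [449.83904507  -7.20387083]
s 40 [(147, [293.25, 331.09], [288, 319, 13, 22]), (9, [297.11, 319.78], [295, 318, 5, 6])]
s 50 [(321, [294.03, 328.31], [287, 316, 15, 25]), (6, [307.17, 343.0], [307, 341, 2, 5])]
s 60 [(333, [293.99, 328.2], [287, 316, 15, 25]), (146, [293.78, 357.5], [276, 347, 36, 17])]
s 75 [(410, [293.93, 352.9], [276, 333, 36, 32]), (355, [294.17, 328.43], [286, 316, 17, 26])]
s 95 [(897, [294.31, 341.52], [276, 315, 37, 51])]
t 40 [(14, [384.0, 264.36], [380, 260, 11, 7]), (1, [393.0, 263.0], [393, 263, 1, 1])]
t 50 [(90, [385.78, 261.0], [380, 256, 14, 12]), (26, [370.15, 257.81], [368, 249, 9, 20])]
t 60 [(156, [386.28, 261.98], [376, 256, 18, 16]), (96, [375.18, 255.1], [368, 248, 20, 25])]
t 75 [(380, [380.81, 260.1], [368, 248, 27, 26])]
t 95 [(475, [380.42, 259.76], [368, 247, 27, 27]), (2, [375.5, 246.0], [375, 246, 2, 1])]
```

View pics/tool0.png

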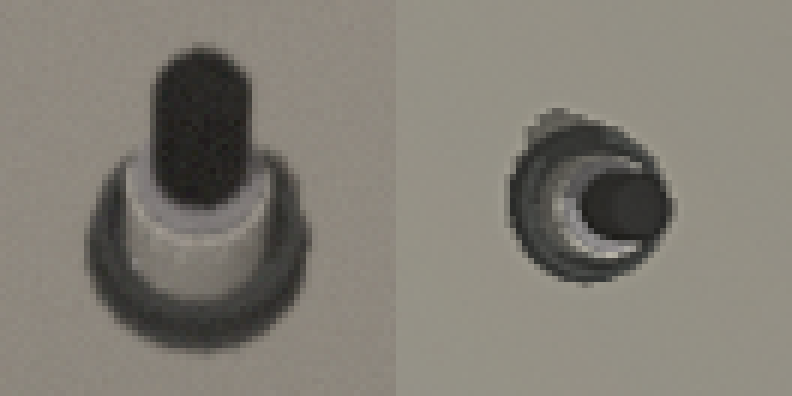

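```bash
python3 - <<'E'
from h import *
a=load('scene0');b=load('top0')
for p,q in (((206.6,199.3),(217.5,259.9)),((213.8,225.8),(250.7,266.4)),((251.9,218.6),(257.5,231.8))):
    print(tri(a,p,b,q))
# handle top disc: top view right blob; scene top
q=np.array([349+0,227])
# top-view handle top centre approx (crop 6x, right half origin (349,227)): (640,203)-396
q=((640-396)/6+349,203/6+227); p=(201/6+261,(47+ 0)/6+307)
print(q,p)
# top face radius 13.5: px radii
for z in (85,90,95): print(z,onz(b,*q,z), proj(a,onz(b,*q,z)), proj(a,onz(b,*q,z)+[0,0,0]))
# cup outer ellipse
for th in (75,95):
  for n,c,w in(('s',a,(268,320,310,370)),('t',b,(362,402,240,280))):
    u0,u1,v0,v1=w; m=(c['image'][v0:v1,u0:u1].max(-1)<th).astype(np.uint8)
    cs,_=cv2.findContours(m,cv2.RETR_EXTERNAL,cv2.CHAIN_APPROX_NONE); x=max(cs,key=len); e=cv2.minAreaRect(x); 
    print(n,th,cv2.fitEllipse(x))
E
```

```text
(array([417.62801937,  39.78664607,  24.56071199]), np.float64(4.978773421170025))
(array([403.00058901, -41.43309229,  22.00029279]), np.float64(3.5262562148676455))
(array([487.45629287, -55.25394611,  17.28312237]), np.float64(1.5783379381390505))
(389.6666666666667, 260.8333333333333) (294.5, 314.8333333333333)
85 [ 423.16747763 -365.54102454   85.        ] (np.float64(293.8062880823304), np.float64(323.75563649766684)) (np.float64(293.8062880823304), np.float64(323.75563649766684))
90 [ 423.18847548 -364.26061026   90.        ] (np.float64(293.52623490923395), np.float64(321.5169543155188)) (np.float64(293.52623490923395), np.float64(321.5169543155188))
95 [ 423.20947333 -362.98019598   95.        ] (np.float64(293.24427124977893), np.float64(319.2630001344045)) (np.float64(293.24427124977893), np.float64(319.2630001344045))
s 75 ((25.614402770996094, 36.431480407714844), (32.465576171875, 33.63108444213867), 14.30261516571045)
t 75 ((18.392858505249023, 20.449668884277344), (24.73289680480957, 25.814109802246094), 121.13593292236328)
s 95 ((25.608951568603516, 32.38253402709961), (31.459531784057617, 46.973106384277344), 0.43555569648742676)
t 95 ((18.43471908569336, 20.22357177734375), (25.21326446533203, 26.56378936767578), 133.8662872314453)
```

```bash
python3 - <<'E'
from h import *
from scipy.spatial.transform import Rotation as R
a=load('scene0');b=load('top0')
for z in (16,20,24): print(z,onz(b,380.6,260.8,z))
# scene cup: left 276 right 312.5, bottom ~365 -> centre u 294; outer top ellipse
print([onz(a,u,345,20).round(1) for u in (275.8,294,312.3)])
s=env.state(); M=R.from_euler('xyz',s['tcp_rot']).as_matrix(); print(M.round(4),s['tcp_rot'])
E
```

```text
16 [ 422.4321849 -360.7831323   16.       ]
20 [ 422.45057685 -359.83902637   20.        ]
24 [ 422.4689688  -358.89492045   24.        ]
[array([ 395.5, -354.1,   20. ]), array([ 423.8, -368.6,   20. ]), array([ 452.3, -383.2,   20. ])]
[[-3.000e-04  2.345e-01  9.721e-01]
 [-1.000e-03  9.721e-01 -2.345e-01]
 [-1.000e+00 -1.000e-03 -1.000e-04]] [-1.65041897  1.56977559 -1.88716089]
```

>>> jog_arm --deltas '[-40,-25,15,-0.12,0,0,1,-40,-40,25,-0.117,0,0,1,-30,-45,25,0,0,0,1,-30,-45,25,0,0,0,1,-10,-50,25,0,0,0,1,0,-50,25,0,0,0,1]'

```text
t: 0.85
eef_pos: [279.2, 343.6, 556.9]
tcp_rot: [-1.717, 1.565, -1.703]
ft_force: [0.9, 0.3, -0.1]
opening: 0.997
```

```bash
cat > st.py <<'E'
from h import *
from scipy.spatial.transform import Rotation as R
s=env.state(); M=R.from_euler('xyz',s['tcp_rot']).as_matrix()
print('t',round(s['t'],3),'pos',s['eef_pos'].round(2),'F',s['ft_force'].round(2),'Mo',s['moment'].round(2),'op',round(s['opening'],3)); print(M.round(4)); print('j',s['joints'].round(3))
E
python3 st.py
```

```text
t 0.85 pos [279.16 343.64 556.89] F [ 0.93  0.31 -0.08] Mo [ 0.05 -0.02  0.01] op 0.997
[[-8.000e-04 -1.360e-02  9.999e-01]
 [-5.900e-03  9.999e-01  1.360e-02]
 [-1.000e+00 -5.900e-03 -9.000e-04]]
j [ 0.74   0.086  1.733 -0.004  1.327 -0.844]
```

>>> jog_arm --deltas '[0,-58,8,0,0,0,1,0,-58,8,0,0,0,1,0,-58,8,0,0,0,1,0,-58,10,0,0,0,1,10,-55,15,0,0,0,1,20,-52,20,0,0,0,1,25,-50,20,0,0,0,0.8,30,-50,20,0,0,0,0.6,30,-50,20,0,0,0,0.5,30,-50,20,0,0,0,0.5]'

```text
t: 2.1
eef_pos: [434.9, -210.0, 415.1]
tcp_rot: [-0.792, 1.56, -0.779]
ft_force: [0.6, 0.2, 0.4]
opening: 0.635
```

```bash
python3 st.py
```

```text
t 2.1 pos [ 434.93 -210.04  415.15] F [0.64 0.19 0.39] Mo [-0.   -0.    0.01] op 0.635
[[ 0.0078 -0.0123  0.9999]
 [-0.0077  0.9999  0.0124]
 [-0.9999 -0.0078  0.0077]]
j [-0.586  0.276  1.884 -0.003  0.97  -2.168]
```

>>> jog_arm --deltas '[40,-12,0,0.006,0.004,0.004,0.5,40,-12,0,0.006,0.004,0.004,0.5,30,0,0,0,0,0,0.5,0,0,0,0,0,0,0.5]'

```text
t: 2.6
eef_pos: [435.8, -238.9, 298.8]
tcp_rot: [2.505, 1.565, 2.501]
ft_force: [0.4, -0.2, 0.3]
opening: 0.5
```

```bash
python3 st.py; python3 - <<'E'
from h import *
a=snap('scene','scene1');b=snap('top','top1')
def crop(c,u,v,r=50,k=4): return cv2.resize(c['image'][v-r:v+r,u-r:u+r,::-1],None,fx=k,fy=k,interpolation=cv2.INTER_CUBIC)
cv2.imwrite('pics/c1.png',np.hstack([crop(a,267,280),crop(b,329,255)]))
E
```

```text
t 2.6 pos [ 435.77 -238.91  298.81] F [ 0.36 -0.23  0.26] Mo [-0.04  0.05 -0.07] op 0.5
[[-0.0045  0.0046  1.    ]
 [ 0.0033  1.     -0.0046]
 [-1.      0.0033 -0.0045]]
j [-0.635  0.46   1.98   0.     0.707 -2.201]
```

View pics/c1.png

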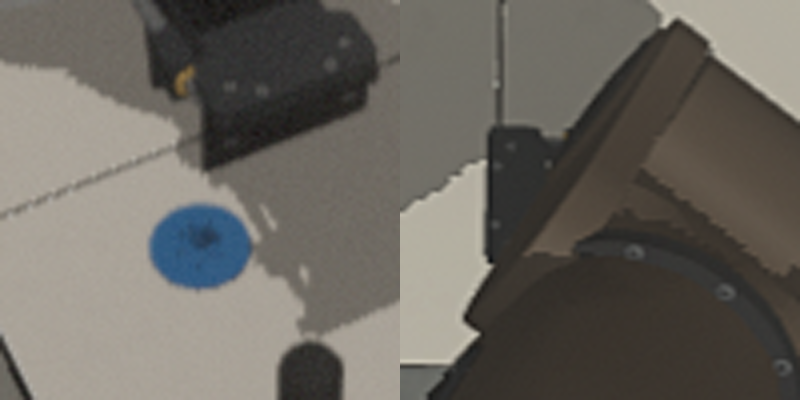

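```bash
python3 - <<'E'
from h import *
a=load('scene1')
for z in (109,128,187,299): print(z,proj(a,(436,-239,z)))
im=cv2.resize(a['image'][130:340,170:450,::-1],None,fx=2.8,fy=2.8,interpolation=cv2.INTER_CUBIC); cv2.imwrite('pics/c1b.png',cv2.convertScaleAbs(im,alpha=1.6,beta=20))
E
```

```text
109 (np.float64(266.88257768824985), np.float64(258.77063311109043))
128 (np.float64(266.73651184356686), np.float64(251.95018599375732))
187 (np.float64(266.25238436961746), np.float64(229.34417675672307))
299 (np.float64(265.18310455113453), np.float64(179.4148693856489))
```

View pics/c1b.png

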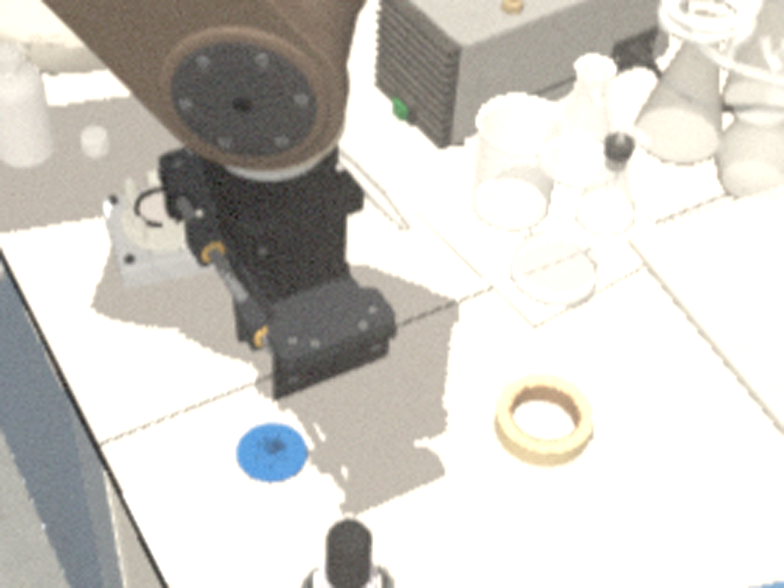

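>>> jog_arm --deltas '[0,0,0,0.175,0,0,0.5,0,0,0,0.175,0,0,0.5,0,0,0,0.175,0,0,0.5,0,0,0,0.175,0,0,0.5,0,0,0,0.175,0,0,0.5,0,0,0,0.175,0,0,0.5,0,0,0,0.175,0,0,0.5,0,0,0,0.175,0,0,0.5,0,0,0,0.175,0,0,0.5,0,0,0,0,0,0,0.5]'

```text
t: 3.95
eef_pos: [438.2, -237.3, 318.9]
tcp_rot: [0.995, 1.545, -0.629]
ft_force: [0.7, 0.0, 0.0]
opening: 0.504
```

```bash
cat >> st.py <<'E'
tilt=np.cross(M[:,0],[0,0,-1]); print('fix rotvec tool',(M.T@tilt).round(4))
import sys
if len(sys.argv)>3:
    w=np.array(list(map(float,sys.argv[1:4])))-s['eef_pos']; print('delta tool to target',(M.T@w).round(2))
E
python3 st.py 434.5 -233.5 240; python3 - <<'E'
from h import *
a=snap('scene','scene2')
im=cv2.resize(a['image'][130:340,170:450,::-1],None,fx=2.8,fy=2.8,interpolation=cv2.INTER_CUBIC); cv2.imwrite('pics/c2.png',cv2.convertScaleAbs(im,alpha=1.6,beta=20))
E
```

```text
t 3.95 pos [ 438.17 -237.31  318.94] F [0.69 0.02 0.03] Mo [-0.13  0.07 -0.01] op 0.504
[[ 0.021   0.9983 -0.0534]
 [-0.0153 -0.0531 -0.9985]
 [-0.9997  0.0218  0.0142]]
j [-0.629  0.427  1.964  0.     0.724 -0.576]
fix rotvec tool [-0.      0.0142 -0.0218]
delta tool to target [78.78 -5.59 -4.73]
```

View pics/c2.png

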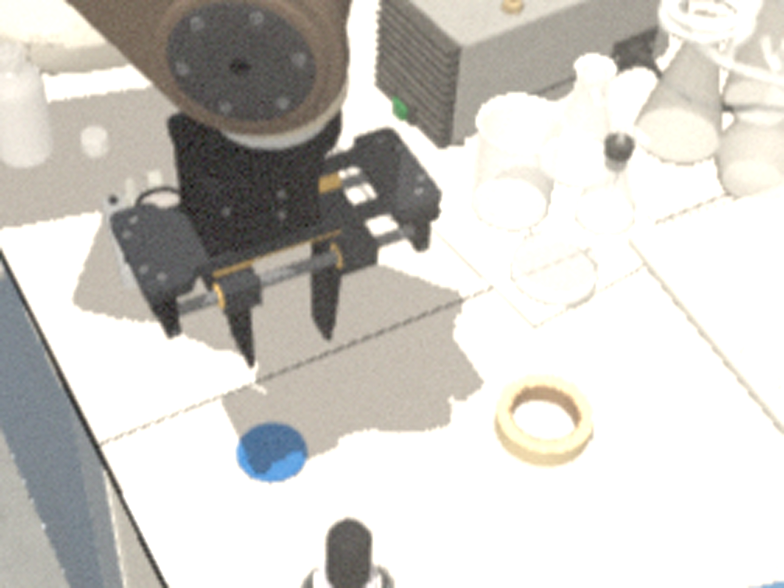

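>>> jog_arm --deltas '[40,-3,-2.5,-0.053,0.014,-0.022,0.4,38,-2.5,-2,0,0,0,0.4,0,0,0,0,0,0,0.4,0,0,0,0,0,0,0.4]'

```text
t: 4.5
eef_pos: [434.7, -233.6, 243.2]
tcp_rot: [0.761, 1.564, -0.791]
ft_force: [0.4, 0.4, -0.0]
opening: 0.403
```

```bash
python3 st.py 434.5 -233.5 203; python3 - <<'E'
from h import *
a=snap('scene','scene3');b=snap('top','top3')
im=cv2.resize(a['image'][170:330,190:370,::-1],None,fx=4,fy=4,interpolation=cv2.INTER_CUBIC); cv2.imwrite('pics/c3.png',cv2.convertScaleAbs(im,alpha=1.6,beta=20))
print(mask_blobs(a,(245,295,270,315),blue))
for t in (0,19): print(proj(a,env.state()['eef_pos']-[0,0,190-t]))
E
```

```text
t 4.5 pos [ 434.69 -233.64  243.24] F [ 0.41  0.44 -0.04] Mo [-0.09  0.08  0.03] op 0.403
[[ 0.0046  0.9998  0.0186]
 [-0.0046  0.0186 -0.9998]
 [-1.      0.0045  0.0047]]
j [-6.270e-01  5.520e-01  2.032e+00 -2.000e-03  5.520e-01 -6.440e-01]
fix rotvec tool [-0.      0.0047 -0.0045]
delta tool to target [40.24 -0.36 -0.34]
[(378, [266.64, 291.39], [255, 282, 24, 20])]
(np.float64(265.33525213351305), np.float64(275.7934776462088))
(np.float64(265.1729927942897), np.float64(269.5455522099524))
```

View pics/c3.png

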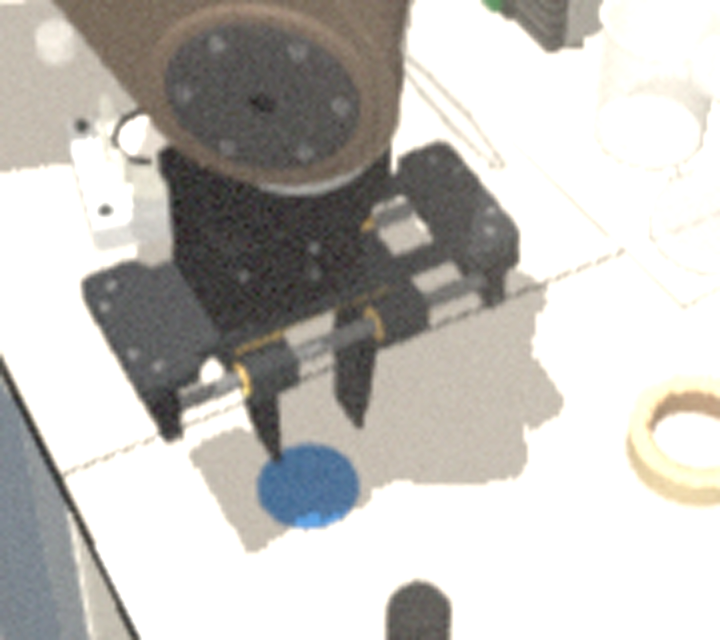

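```bash
python3 - <<'E'
from h import *
from scipy.spatial.transform import Rotation as R
a=load('scene3'); s=env.state(); M=R.from_euler('xyz',s['tcp_rot']).as_matrix()
im=cv2.resize(a['image'][230:300,230:310,::-1],None,fx=8,fy=8,interpolation=cv2.INTER_CUBIC); im=cv2.convertScaleAbs(im,alpha=1.8,beta=30)
for x in (190,):
  for y in (-19,19,-31,31):
    for z in (-10,10):
      p=s['eef_pos']+M@[x,y,z]; u,v=proj(a,p); cv2.circle(im,(int((u-230+.5)*8),int((v-230+.5)*8)),3,(0,0,255) if z>0 else (0,200,0),-1)
for r,z,c in ((25,5,(255,0,255)),(25,0,(0,255,255))):
  for t in np.linspace(0,2*np.pi,40):
    u,v=proj(a,(434.5+r*np.cos(t),-233.5+r*np.sin(t),z)); cv2.circle(im,(int((u-229.5)*8),int((v-229.5)*8)),2,c,-1)
cv2.imwrite('pics/c3b.png',im)
E
```

```text
(no output)
```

View pics/c3b.png

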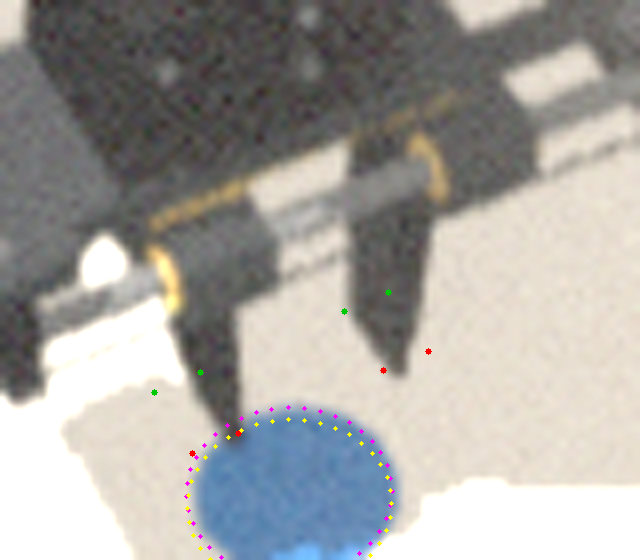

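>>> jog_arm --deltas '[20,0,0,-0.019,0.004,-0.004,0.4,18,0,-0.5,0,0,0,0.4,3,0,0,0,0,0,0.35,1,0,0,0,0,0,0.35]'

```text
t: 5.1
eef_pos: [435.8, -233.9, 205.1]
tcp_rot: [0.873, 1.561, -0.658]
ft_force: [0.2, 0.3, -0.2]
opening: 0.35
```

```bash
python3 st.py 434.5 -233 203; python3 - <<'E'
from h import *
a=snap('scene','scene4')
im=cv2.resize(a['image'][230:320,220:320,::-1],None,fx=7,fy=7,interpolation=cv2.INTER_CUBIC); cv2.imwrite('pics/c4.png',cv2.convertScaleAbs(im,alpha=2,beta=40))
E
```

```text
t 5.1 pos [ 435.81 -233.92  205.12] F [ 0.24  0.34 -0.25] Mo [-0.12  0.1   0.02] op 0.35
[[ 0.0075  0.9992  0.0394]
 [-0.0058  0.0395 -0.9992]
 [-1.      0.0072  0.0061]]
j [-6.26e-01  6.23e-01  2.05e+00 -1.00e-03  4.58e-01 -6.65e-01]
fix rotvec tool [-0.      0.0061 -0.0072]
delta tool to target [ 2.11 -1.29 -0.99]
```

View pics/c4.png

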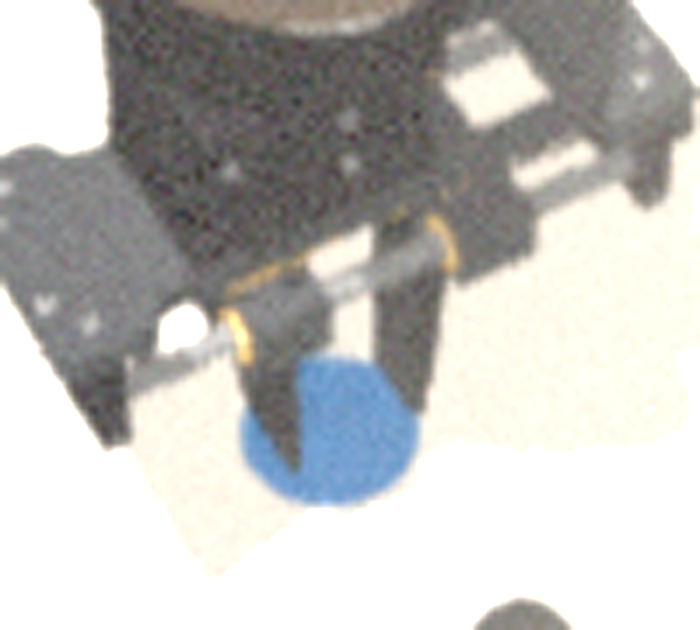

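```bash
python3 - <<'E'
from h import *
from scipy.spatial.transform import Rotation as R
a=load('scene4'); s=env.state(); M=R.from_euler('xyz',s['tcp_rot']).as_matrix()
im=cv2.resize(a['image'][265:310,245:295,::-1],None,fx=14,fy=14,interpolation=cv2.INTER_CUBIC); im=cv2.convertScaleAbs(im,alpha=1.4,beta=20)
def dot(p,c):
    u,v=proj(a,p); cv2.circle(im,(int((u-245+.5)*14),int((v-265+.5)*14)),3,c,-1)
for y in (-16.6,16.6,-28,28):
    for z in (-10,10): dot(s['eef_pos']+M@[190,y,z],(0,0,255) if z>0 else (0,200,0))
for z,r in ((5,25),(26,5.2),(5,5.2)):
  for t in np.linspace(0,2*np.pi,40): dot((434.5+r*np.cos(t),-233+r*np.sin(t),z),(255,0,255))
cv2.imwrite('pics/c4b.png',im)
E
```

```text
(no output)
```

View pics/c4b.png

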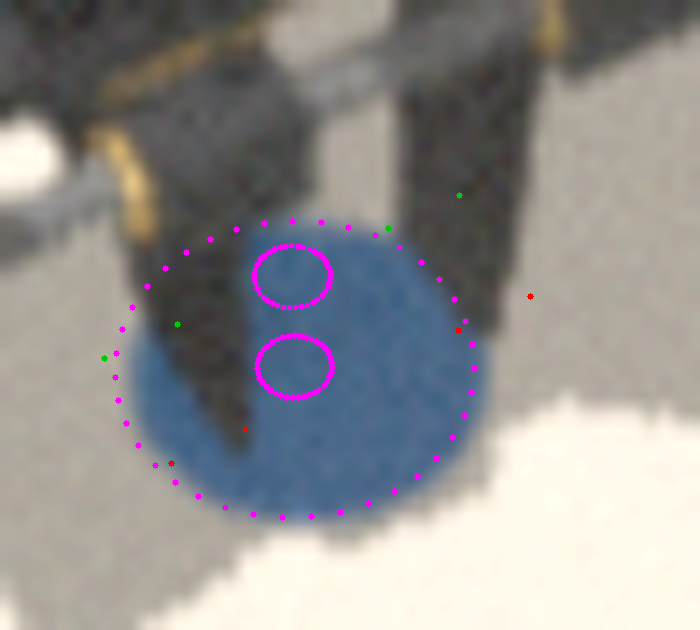

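>>> jog_arm --deltas '[3,-1.2,-2.3,0.038,0.006,-0.007,0.3,1.5,0,0,0,0,0,0.2,0.6,0,0,0,0,0,0,0.6,0,0,0,0,0,0,0.6,0,0,0,0,0,0,0.6,0,0,0,0,0,0]'

```text
t: 5.9
eef_pos: [434.8, -231.9, 201.5]
tcp_rot: [1.006, 1.566, -0.562]
ft_force: [-1.7, 1.0, 10.2]
opening: 0.099
```

```bash
python3 st.py 434.5 -231.7 203; python3 - <<'E'
from h import *
a=snap('scene','scene5')
im=cv2.resize(a['image'][230:320,220:320,::-1],None,fx=7,fy=7,interpolation=cv2.INTER_CUBIC); cv2.imwrite('pics/c5.png',cv2.convertScaleAbs(im,alpha=1.5,beta=20))
print(mask_blobs(a,(245,295,270,315),blue))
E
```

```text
t 5.9 pos [ 434.81 -231.92  201.55] F [-1.73  1.   10.22] Mo [0.22 0.45 0.02] op 0.099
[[ 0.0038  1.      0.0032]
 [-0.0024  0.0032 -1.    ]
 [-1.      0.0038  0.0024]]
j [-6.240e-01  6.290e-01  2.055e+00  1.000e-03  4.530e-01 -6.280e-01]
fix rotvec tool [-0.      0.0024 -0.0038]
delta tool to target [-1.46 -0.31 -0.22]
[(255, [266.28, 293.67], [255, 284, 24, 18])]
```

View pics/c5.png

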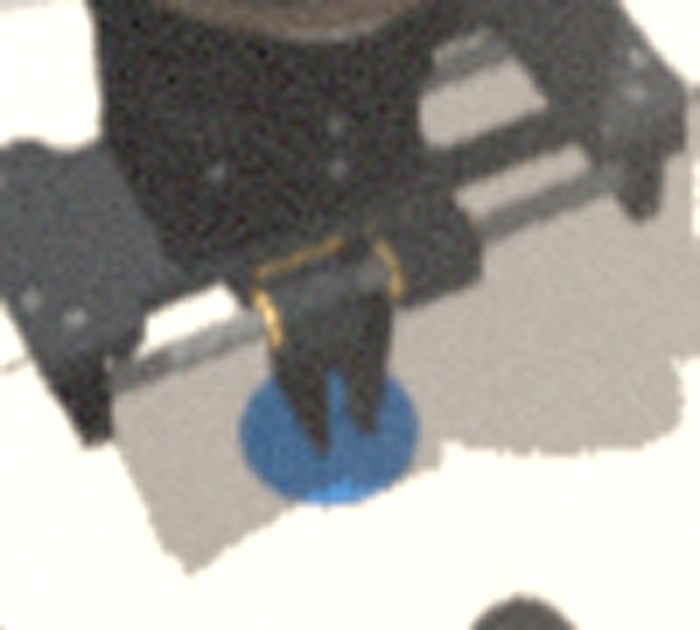

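```bash
python3 - <<'E'
from h import *
a=load('scene0');b=load('top0')
p=(227.4-.95,203.58-.85); q=(236.72,245.98)
print(tri(a,p,b,q)); print([onz(a,*p,z).round(1) for z in (37,39.5,42)])
for p,q in (((206.6,199.3),(217.5,259.9)),((213.8,225.8),(250.7,266.4)),((251.9,218.6),(257.5,231.8))):
    print(tri(a,np.array(p)-[.95,.85],b,q))
E
python3 st.py 451 -6 330
```

```text
(array([450.15773406,  -6.60416282,  40.06948646]), np.float64(0.330931990573405))
[array([451.3,  -3.7,  37. ]), array([450.5,  -6.1,  39.5]), array([449.7,  -8.5,  42. ])]
(array([416.7295394 ,  39.71334901,  27.75956546]), np.float64(3.0049326174391204))
(array([402.18653345, -41.2818914 ,  25.03033097]), np.float64(1.6552843765599827))
(array([486.41496359, -55.04323208,  20.40877177]), np.float64(0.2908089112879458))
t 5.95 pos [ 434.81 -231.92  201.55] F [-2.04  0.75  9.24] Mo [0.17 0.44 0.02] op 0.093
[[ 0.0038  1.      0.0033]
 [-0.0024  0.0033 -1.    ]
 [-1.      0.0038  0.0024]]
j [-6.240e-01  6.290e-01  2.055e+00  1.000e-03  4.530e-01 -6.280e-01]
fix rotvec tool [-0.      0.0024 -0.0038]
delta tool to target [-128.93   17.42 -225.55]
```

>>> jog_arm --deltas '[-20,0,0,0,0.002,-0.004,0,-40,0,0,0,0,0,0,-30,2,-30,0,0,0,0,0,3,-45,0,0,0,0,0,3,-45,0,0,0,0,0,3,-45,0,0,0,0,0,3,-40,0,0,0,0,0,1,-20,0,0,0,0,0,0,0,0,0,0,0]'

```text
t: 7.08
eef_pos: [449.2, -1.0, 295.7]
tcp_rot: [1.223, 1.567, -0.342]
ft_force: [-0.5, -0.8, -0.2]
opening: 0.094
```

```bash
python3 st.py 450.5 -6.3 275; python3 - <<'E'
from h import *
a=snap('scene','scene6')
im=cv2.resize(a['image'][110:250,150:320,::-1],None,fx=4.6,fy=4.6,interpolation=cv2.INTER_CUBIC); cv2.imwrite('pics/c6.png',cv2.convertScaleAbs(im,alpha=1.5,beta=20))
E
```

```text
t 7.075 pos [449.17  -0.99 295.7 ] F [-0.52 -0.84 -0.25] Mo [-0.12  0.05 -0.02] op 0.094
[[ 0.0038  1.      0.0054]
 [-0.0014  0.0054 -1.    ]
 [-1.      0.0038  0.0014]]
j [-1.490e-01  4.130e-01  2.095e+00 -1.000e-03  6.300e-01 -1.540e-01]
fix rotvec tool [ 0.      0.0014 -0.0038]
delta tool to target [20.71  1.22  5.28]
```

View pics/c6.png

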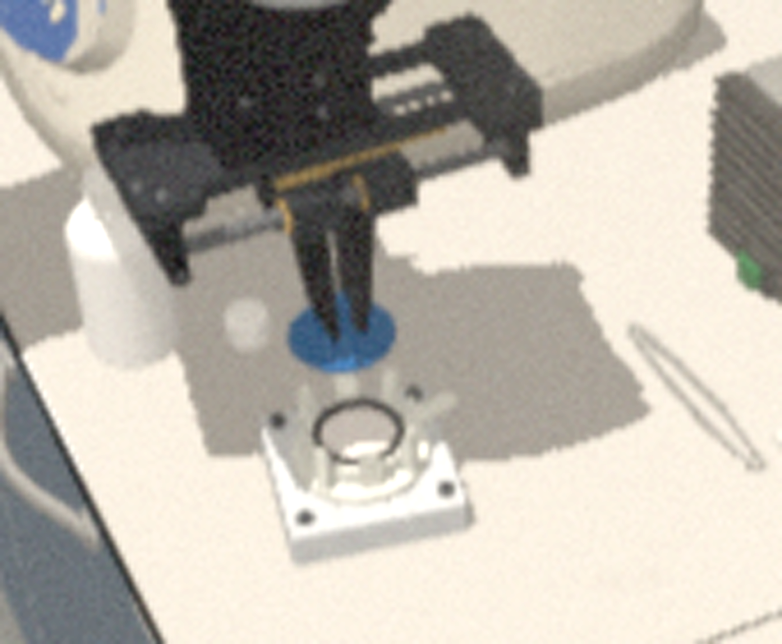

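>>> jog_arm --deltas '[20,1,5,0,0.001,-0.003,0,13,0,0.5,0,0,0,0,0,0,0,0,0,0,0]'

```text
t: 7.5
eef_pos: [450.5, -9.4, 262.0]
tcp_rot: [1.176, 1.569, -0.392]
ft_force: [-1.0, -0.8, -0.5]
opening: 0.096
```

```bash
python3 st.py 450.5 -6.3 262; python3 - <<'E'
from h import *
a=snap('scene','scene7')
s=env.state(); e=s['eef_pos']
print(mask_blobs(a,(190,270,150,240),blue))
im=cv2.resize(a['image'][170:240,190:270,::-1],None,fx=9,fy=9,interpolation=cv2.INTER_CUBIC); im=cv2.convertScaleAbs(im,alpha=1.4,beta=20)
def dot(p,c):
    u,v=proj(a,p); u+=.95;v+=.85; cv2.circle(im,(int((u-190+.5)*9),int((v-170+.5)*9)),2,c,-1)
for t in np.linspace(0,2*np.pi,60):
    for z in (5,0): dot((e[0]+25*np.cos(t),e[1]+25*np.sin(t),e[2]-201.5+z),(255,0,255))
    dot((450.5+22*np.cos(t),-6.3+22*np.sin(t),39.5),(0,0,255))
cv2.imwrite('pics/c7.png',im)
E
```

```text
t 7.5 pos [450.55  -9.39 262.02] F [-1.03 -0.8  -0.49] Mo [-0.06  0.04 -0.  ] op 0.096
[[ 1.6e-03  1.0e+00  2.8e-03]
 [-7.0e-04  2.8e-03 -1.0e+00]
 [-1.0e+00  1.6e-03  7.0e-04]]
j [-1.68e-01  4.78e-01  2.12e+00 -1.00e-03  5.42e-01 -1.70e-01]
fix rotvec tool [ 0.      0.0007 -0.0016]
delta tool to target [ 0.01 -0.04 -3.09]
[(182, [226.9, 197.51], [217, 189, 21, 16])]
```

View pics/c7.png

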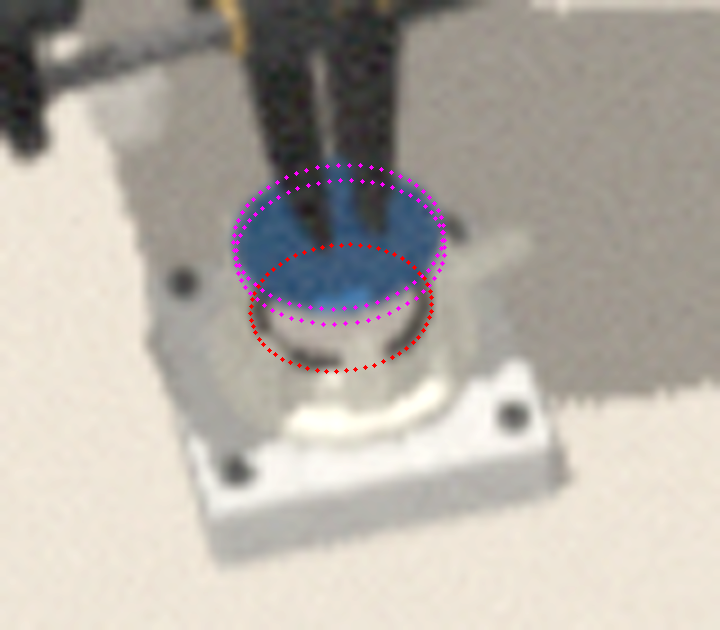

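>>> jog_arm --deltas '[5,0,-3,0,0.001,-0.001,0,4,0,0,0,0,0,0,0,0,0,0,0,0,0]'

```text
t: 7.92
eef_pos: [450.8, -6.3, 253.7]
tcp_rot: [1.58, 1.568, 0.012]
ft_force: [0.4, 0.3, -0.2]
opening: 0.091
```

```bash
python3 st.py 450.5 -6.3 250
```

```text
t 7.925 pos [450.76  -6.29 253.66] F [ 0.43  0.28 -0.15] Mo [-0.09  0.07 -0.01] op 0.091
[[ 0.0026  1.      0.0027]
 [ 0.      0.0027 -1.    ]
 [-1.      0.0026 -0.    ]]
j [-1.610e-01  4.940e-01  2.126e+00  1.000e-03  5.190e-01 -1.640e-01]
fix rotvec tool [ 0.     -0.     -0.0026]
delta tool to target [ 3.66 -0.27  0.01]
```

Lid underside ~52 mm; hooks' rest expected ~45 mm. Step down gently.

>>> jog_arm --deltas '[2,0,0,0,0,-0.002,0,1.5,0,0,0,0,0,0,1,0,0,0,0,0,0]'

```text
t: 8.3
eef_pos: [450.8, -6.2, 249.2]
tcp_rot: [1.5, 1.57, -0.068]
ft_force: [-0.1, 0.0, 0.3]
opening: 0.091
```

>>> jog_arm --deltas '[1,0,0,0,0,0,0]'

```text
t: 8.43
eef_pos: [450.8, -6.2, 248.1]
tcp_rot: [1.494, 1.57, -0.074]
ft_force: [-0.4, 0.4, -0.4]
opening: 0.097
```

>>> jog_arm --deltas '[1,0,0,0,0,0,0]'

```text
t: 8.55
eef_pos: [450.8, -6.2, 247.1]
tcp_rot: [1.488, 1.57, -0.079]
ft_force: [0.2, -0.2, 0.0]
opening: 0.096
```

>>> jog_arm --deltas '[1,0,0,0,0,0,0]'

```text
t: 8.68
eef_pos: [450.9, -6.2, 246.0]
tcp_rot: [1.488, 1.569, -0.08]
ft_force: [0.2, 0.2, 1.3]
opening: 0.095
```

>>> jog_arm --deltas '[1,0,0,0,0,0,0]'

```text
t: 8.8
eef_pos: [451.0, -6.2, 245.1]
tcp_rot: [1.497, 1.569, -0.071]
ft_force: [1.6, 0.4, 3.1]
opening: 0.093
```

```bash
python3 st.py 450.5 -6.3 245; python3 - <<'E'
from h import *
a=snap('scene','scene8')
im=cv2.resize(a['image'][170:240,190:270,::-1],None,fx=9,fy=9,interpolation=cv2.INTER_CUBIC); im=cv2.convertScaleAbs(im,alpha=1.4,beta=20)
cv2.imwrite('pics/c8.png',im)
E
```

```text
t 8.8 pos [450.97  -6.21 245.05] F [1.58 0.45 3.11] Mo [0.02 0.03 0.01] op 0.093
[[ 1.8e-03  1.0e+00  2.8e-03]
 [-1.0e-04  2.8e-03 -1.0e+00]
 [-1.0e+00  1.8e-03  1.0e-04]]
j [-0.16   0.512  2.131  0.     0.497 -0.164]
fix rotvec tool [-0.      0.0001 -0.0018]
delta tool to target [ 0.05 -0.47  0.08]
```

View pics/c8.png

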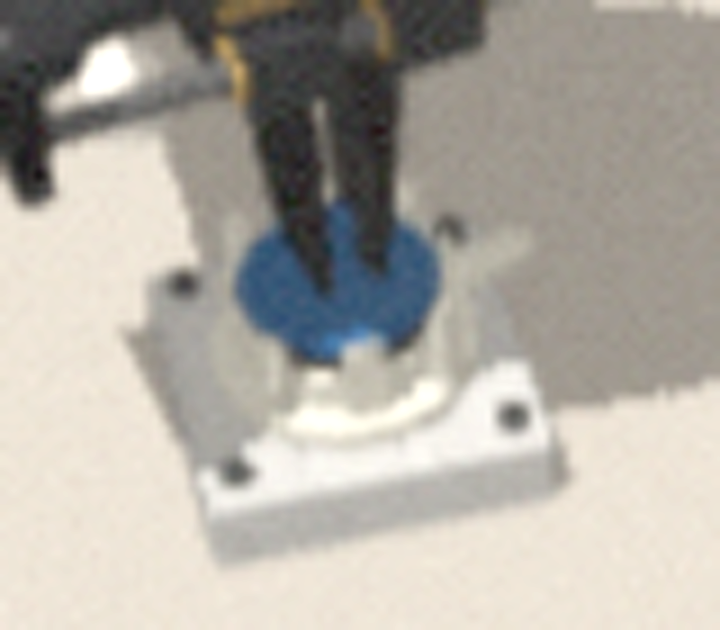

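>>> jog_arm --deltas '[0,0.3,0,0,0,0,0.12,0,0,0,0,0,0,0.2,0,0,0,0,0,0,0.35,-3,0,0,0,0,0,0.35,-15,0,0,0,0,0,0.35,-30,0,0,0,0,0,0.4,-30,0,0,0,0,0,0.5]'

```text
t: 9.72
eef_pos: [450.9, -6.2, 323.7]
tcp_rot: [-1.744, 1.567, 2.971]
ft_force: [-0.4, -0.6, -0.7]
opening: 0.456
```

```bash
python3 st.py 423 -363 345; python3 - <<'E'
from h import *
a=snap('scene','scene9')
im=cv2.resize(a['image'][170:240,190:270,::-1],None,fx=9,fy=9,interpolation=cv2.INTER_CUBIC); im=cv2.convertScaleAbs(im,alpha=1.4,beta=20)
cv2.imwrite('pics/c9.png',im)
E
```

```text
t 9.725 pos [450.92  -6.23 323.71] F [-0.37 -0.63 -0.67] Mo [-0.17  0.11  0.02] op 0.456
[[-3.5e-03  1.0e+00  2.9e-03]
 [ 6.0e-04  2.9e-03 -1.0e+00]
 [-1.0e+00 -3.5e-03 -6.0e-04]]
j [-0.16   0.366  2.062  0.     0.716 -0.163]
fix rotvec tool [ 0.     -0.0006  0.0035]
delta tool to target [-21.4  -29.03 356.68]
```

View pics/c9.png

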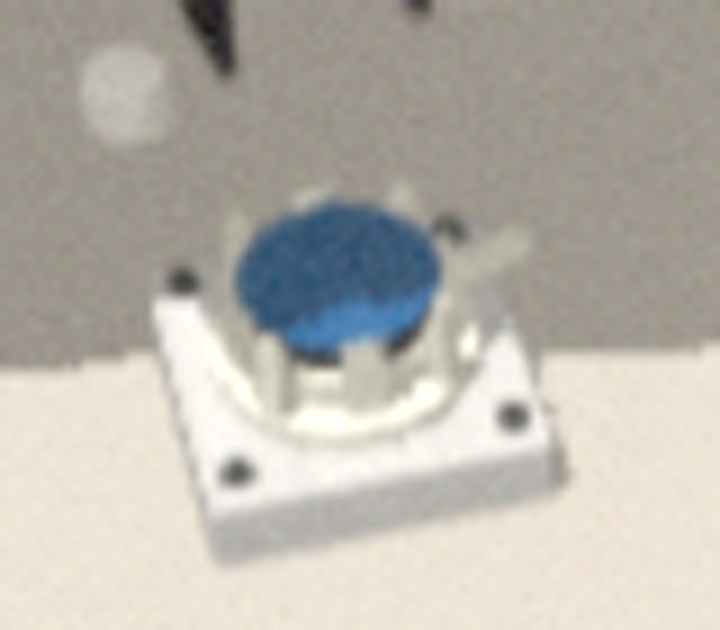

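>>> jog_arm --deltas '[0,-3,40,0,0,0.003,0.6,0,-4,50,0,0,0,0.6,0,-4,50,0,0,0,0.6,0,-4,50,0,0,0,0.6,0,-4,50,0,0,0,0.6,0,-4,50,0,0,0,0.6,0,-4,45,0,0,0,0.6,0,0,15,0,0,0,0.6,0,0,0,0,0,0,0.6]'

```text
t: 10.9
eef_pos: [424.2, -366.5, 329.1]
tcp_rot: [1.394, 1.562, -0.172]
ft_force: [-0.3, 0.2, -0.4]
opening: 0.595
```

```bash
python3 st.py 423.7 -361.5 300; python3 - <<'E'
from h import *
a=snap('scene','scene10')
im=cv2.resize(a['image'][230:380,210:380,::-1],None,fx=4.6,fy=4.6,interpolation=cv2.INTER_CUBIC); im=cv2.convertScaleAbs(im,alpha=1.4,beta=20)
cv2.imwrite('pics/c10.png',im)
E
```

```text
t 10.9 pos [ 424.2  -366.48  329.06] F [-0.27  0.17 -0.43] Mo [-0.08  0.06 -0.04] op 0.595
[[ 0.0087  0.9999  0.0051]
 [-0.0015  0.0052 -1.    ]
 [-1.      0.0087  0.0016]]
j [-0.831  0.489  1.803  0.007  0.842 -0.841]
fix rotvec tool [ 0.      0.0016 -0.0087]
delta tool to target [29.05 -0.72 -5.03]
```

View pics/c10.png

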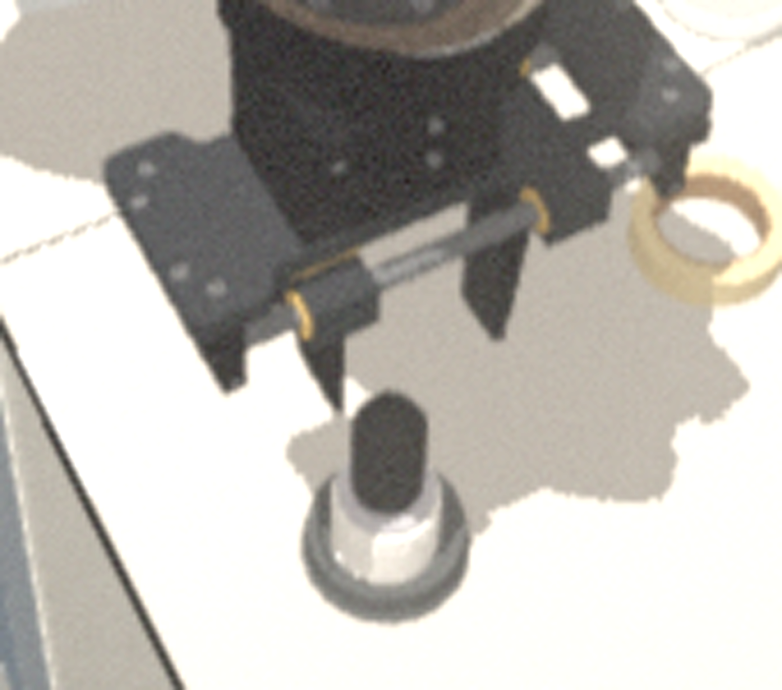

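Move onto the handle axis and down beside its top, fix tilt, and recheck.

>>> jog_arm --deltas '[15,-0.5,-4,0,0.0016,-0.008,0.6,15,0,-1,0,0,0,0.6,10,0,0,0,0,0,0.6,1,0,0,0,0,0,0.6]'

```text
t: 11.45
eef_pos: [424.5, -356.9, 284.8]
tcp_rot: [-2.557, 1.568, 2.165]
ft_force: [-0.2, 0.5, -0.8]
opening: 0.604
```

```bash
python3 st.py 423.7 -361.5 243; python3 - <<'E'
from h import *
from scipy.spatial.transform import Rotation as R
a=snap('scene','scene11')
s=env.state(); M=R.from_euler('xyz',s['tcp_rot']).as_matrix()
im=cv2.resize(a['image'][290:375,250:340,::-1],None,fx=8,fy=8,interpolation=cv2.INTER_CUBIC); im=cv2.convertScaleAbs(im,alpha=1.5,beta=25)
def dot(p,c):
    u,v=proj(a,p); u+=.95;v+=.85; cv2.circle(im,(int((u-250+.5)*8),int((v-290+.5)*8)),2,c,-1)
o=s['opening']*47.5
for y in (-o,o):
    for z in (-10,10): dot(s['eef_pos']+M@[190,y,z],(0,0,255) if z>0 else (0,200,0))
for t in np.linspace(0,2*np.pi,60):
  c,q=np.cos(t),np.sin(t); X,Y,F=423.7,-361.5,9
  dot((X+33*c,Y+33*q,F+11),(255,0,255));dot((X+13.5*c,Y+13.5*q,F+84),(255,0,255));dot((X+19*c,Y+19*q,F+38),(0,255,255))
cv2.imwrite('pics/c11.png',im)
E
```

```text
t 11.45 pos [ 424.5  -356.88  284.79] F [-0.21  0.46 -0.84] Mo [-0.13  0.03  0.  ] op 0.604
[[-0.0014  1.      0.0097]
 [ 0.0021  0.0097 -1.    ]
 [-1.     -0.0014 -0.0021]]
j [-8.180e-01  5.460e-01  1.853e+00  1.000e-03  7.460e-01 -8.280e-01]
fix rotvec tool [ 0.     -0.0021  0.0014]
delta tool to target [41.78 -0.78  4.7 ]
```

View pics/c11.png

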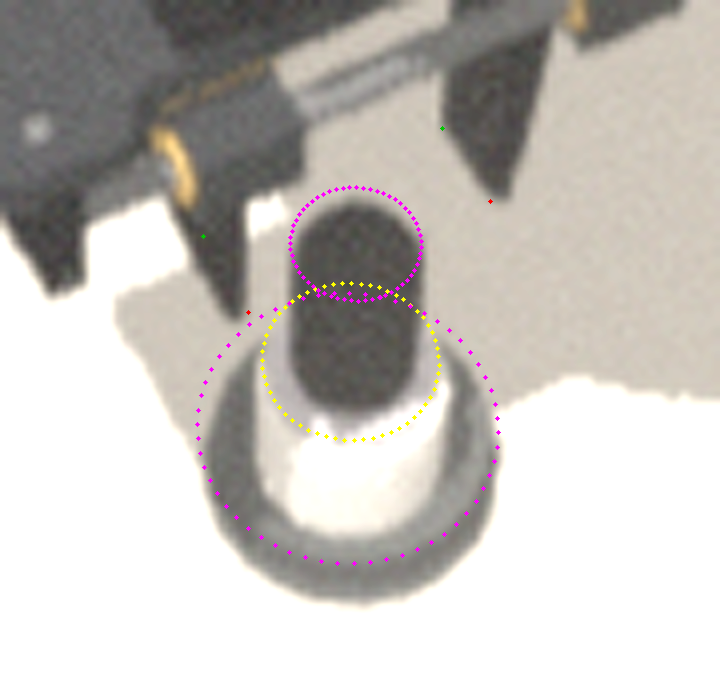

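>>> jog_arm --deltas '[8,-0.8,5,0,-0.002,0.001,0.6,15,0,0,0,0,0,0.6,13,0,0,0,0,0,0.6,4,0,0,0,0,0,0.5]'

```text
t: 12.0
eef_pos: [423.7, -362.7, 242.7]
tcp_rot: [0.551, 1.569, -1.01]
ft_force: [0.6, 0.2, 0.5]
opening: 0.547
```

```bash
python3 st.py 423.7 -362 245; python3 - <<'E'
from h import *
from scipy.spatial.transform import Rotation as R
a=snap('scene','scene12')
im=cv2.resize(a['image'][290:375,250:340,::-1],None,fx=8,fy=8,interpolation=cv2.INTER_CUBIC); im=cv2.convertScaleAbs(im,alpha=1.5,beta=25)
cv2.imwrite('pics/c12.png',im)
E
```

```text
t 12.0 pos [ 423.67 -362.67  242.68] F [0.62 0.21 0.54] Mo [-0.08  0.04 -0.07] op 0.547
[[ 7.0e-04  1.0e+00  9.2e-03]
 [-1.1e-03  9.2e-03 -1.0e+00]
 [-1.0e+00  7.0e-04  1.1e-03]]
j [-0.826  0.613  1.874 -0.     0.654 -0.835]
fix rotvec tool [ 0.      0.0011 -0.0007]
delta tool to target [-2.32  0.04 -0.67]
```

View pics/c12.png

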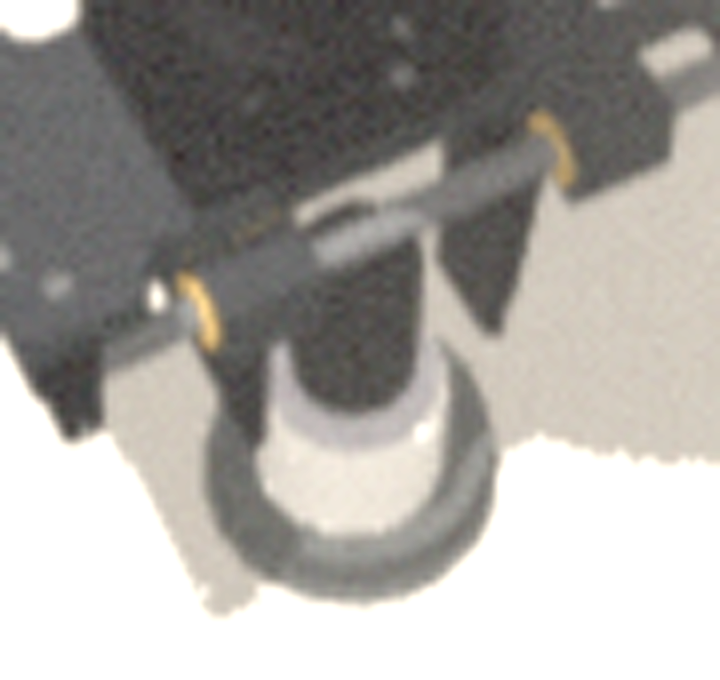

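```bash
python3 - <<'E'
from h import *
a=load('scene12')
def P(p): 
    u,v=proj(a,p); return round((u+.95-249.5)*8),round((v+.85-289.5)*8)
# features lowest image points, camera horiz dir (0.47,0.88) -> front offset
d=np.array([.47,.88,0])
for Y in (-360,-362,-364):
  for F in (5,8,11):
    c=np.array([423.7,Y,0])
    print(Y,F,'handle bottom front',P(c-13.5*d+[0,0,F+38]),'collar front top',P(c-19*d+[0,0,F+38]),'foot front',P(c-21*d+[0,0,F]),'top back',P(c+13.5*d+[0,0,F+84]),'cup bottom',P(c-33*d),'cuprim back',P(c+33*d+[0,0,F+11]))
E
```

```text
-360 5 handle bottom front (347, 421) collar front top (347, 444) foot front (343, 541) top back (352, 193) cup bottom (343, 603) cuprim back (344, 298)
-360 8 handle bottom front (347, 414) collar front top (348, 437) foot front (344, 534) top back (352, 185) cup bottom (343, 603) cuprim back (344, 291)
-360 11 handle bottom front (348, 406) collar front top (348, 430) foot front (344, 527) top back (353, 177) cup bottom (343, 603) cuprim back (345, 284)
-362 5 handle bottom front (352, 428) collar front top (352, 452) foot front (348, 548) top back (356, 200) cup bottom (347, 610) cuprim back (348, 305)
-362 8 handle bottom front (352, 421) collar front top (352, 444) foot front (348, 542) top back (357, 192) cup bottom (347, 610) cuprim back (349, 298)
-362 11 handle bottom front (352, 414) collar front top (352, 437) foot front (348, 535) top back (357, 184) cup bottom (347, 610) cuprim back (349, 291)
-364 5 handle bottom front (356, 436) collar front top (356, 459) foot front (352, 556) top back (361, 208) cup bottom (352, 618) cuprim back (352, 312)
-364 8 handle bottom front (356, 429) collar front top (357, 452) foot front (352, 549) top back (361, 200) cup bottom (352, 618) cuprim back (353, 305)
-364 11 handle bottom front (357, 421) collar front top (357, 445) foot front (353, 542) top back (362, 192) cup bottom (352, 618) cuprim back (353, 298)
```

>>> jog_arm --deltas '[-1.5,0.6,-2.4,0,0.001,0,0.5,0,0.3,0,0,0,0,0.4,0,0,0,0,0,0,0,0,0,0,0,0,0,0,0,0,0,0,0,0,0,0,0,0,0,0,0,0]'

```text
t: 12.8
eef_pos: [424.7, -360.0, 244.9]
tcp_rot: [1.066, 1.569, -0.495]
ft_force: [-0.3, -0.8, -1.9]
opening: 0.277
```

```bash
python3 st.py 424.5 -360.3 245
```

```text
t 12.8 pos [ 424.71 -360.01  244.89] F [-0.31 -0.79 -1.88] Mo [-0.06  0.03 -0.01] op 0.277
[[ 1.3e-03  1.0e+00  9.4e-03]
 [-7.0e-04  9.4e-03 -1.0e+00]
 [-1.0e+00  1.2e-03  7.0e-04]]
j [-8.220e-01  6.090e-01  1.875e+00  1.000e-03  6.570e-01 -8.320e-01]
fix rotvec tool [-0.      0.0007 -0.0012]
delta tool to target [-0.11 -0.21  0.29]
```

>>> jog_arm --deltas '[-15,0,0,0,0,0,0,-35,0,0,0,0,-0.001,0,-35,0,-10,0,0,0,0,0,4,-40,0,0,0,0,0,4,-50,0,0,0,0,0,4,-50,0,0,0,0,0,4,-50,0,0,0,0,0,4,-50,0,0,0,0,0,4,-50,0,0,0,0,0,2,-35,0,0,0,0]'

```text
t: 14.05
eef_pos: [447.5, -17.1, 340.8]
tcp_rot: [1.069, 1.56, -0.497]
ft_force: [0.2, 0.4, -2.3]
opening: 0.281
```

>>> jog_arm --deltas '[0,0,0,0,0,0,0]'

```text
t: 14.18
eef_pos: [447.3, -15.2, 341.7]
tcp_rot: [1.107, 1.559, -0.456]
ft_force: [-0.1, -0.6, -1.2]
opening: 0.283
```

```bash
python3 st.py 450.9 -6.2 310; python3 - <<'E'
from h import *
a=snap('scene','scene13')
im=cv2.resize(a['image'][110:250,150:320,::-1],None,fx=4.6,fy=4.6,interpolation=cv2.INTER_CUBIC); cv2.imwrite('pics/c13.png',cv2.convertScaleAbs(im,alpha=1.4,beta=20))
E
```

```text
t 14.175 pos [447.29 -15.19 341.74] F [-0.13 -0.64 -1.21] Mo [-0.17  0.08 -0.  ] op 0.283
[[ 0.0102  0.9999  0.0073]
 [-0.005   0.0073 -1.    ]
 [-0.9999  0.0101  0.0051]]
j [-0.181  0.331  2.053 -0.005  0.747 -0.185]
fix rotvec tool [ 0.      0.0051 -0.0101]
delta tool to target [31.73  3.35 -9.12]
```

View pics/c13.png

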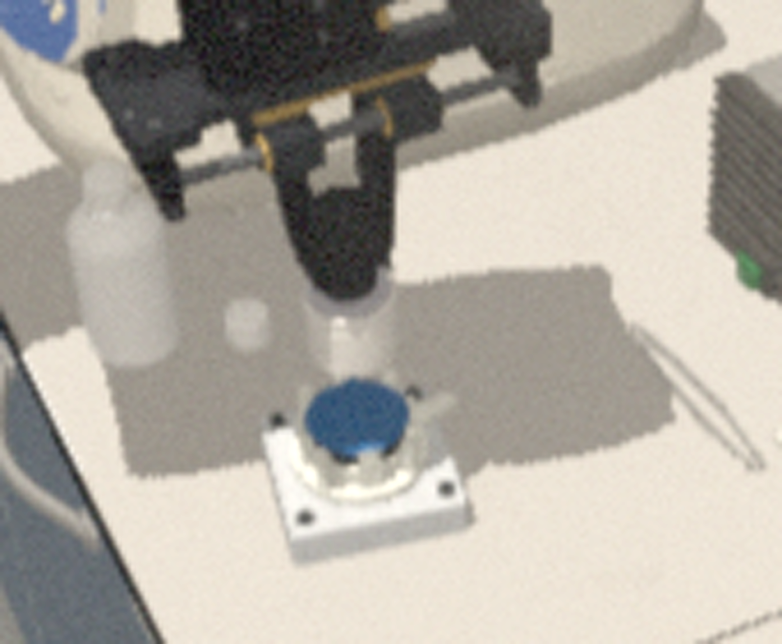

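>>> jog_arm --deltas '[8,3.3,-9,-0.007,0.005,-0.01,0,8,0,0,0,0,0,0,0,0,0,0,0,0,0]'

```text
t: 14.6
eef_pos: [451.1, -8.3, 325.0]
tcp_rot: [0.337, 1.571, -1.222]
ft_force: [-0.1, -0.5, -1.6]
opening: 0.278
```

```bash
python3 st.py 450.9 -6.2 310; python3 - <<'E'
from h import *
a=snap('scene','scene14')
s=env.state();e=s['eef_pos']
im=cv2.resize(a['image'][140:230,185:285,::-1],None,fx=7.5,fy=7.5,interpolation=cv2.INTER_CUBIC); im=cv2.convertScaleAbs(im,alpha=1.5,beta=25)
def dot(p,c):
    u,v=proj(a,p); u+=.95;v+=.85; cv2.circle(im,(int((u-185+.5)*7.5),int((v-140+.5)*7.5)),2,c,-1)
z0=e[2]-244.9+7
for t in np.linspace(0,2*np.pi,60):
  c,q=np.cos(t),np.sin(t)
  dot((e[0]+21*c,e[1]+21*q,z0),(255,0,255));dot((e[0]+19*c,e[1]+19*q,z0+38),(0,255,255));dot((450.9+25*c,-6.2+25*q,49.5),(0,0,255))
cv2.imwrite('pics/c14.png',im)
E
```

```text
t 14.6 pos [451.05  -8.29 324.99] F [-0.06 -0.52 -1.59] Mo [-0.08  0.05  0.02] op 0.278
[[ 1.000e-04  9.999e-01  1.160e-02]
 [-2.000e-04  1.160e-02 -9.999e-01]
 [-1.000e+00  1.000e-04  2.000e-04]]
j [-0.165  0.364  2.061 -0.     0.716 -0.176]
fix rotvec tool [ 0.      0.0002 -0.0001]
delta tool to target [14.99 -0.13 -2.1 ]
```

View pics/c14.png

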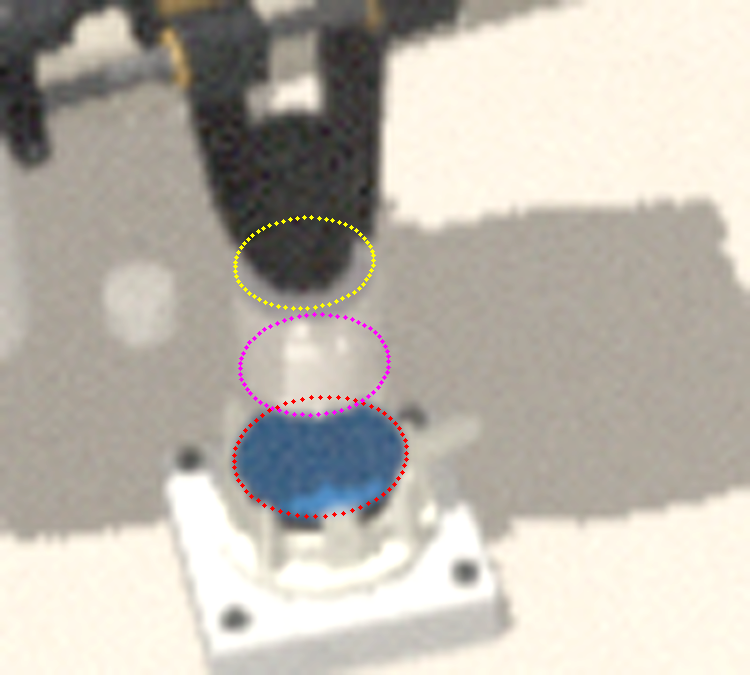

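```bash
python3 - <<'E'
from h import *
a=load('scene14')
for v in range(182,196): print(v,a['image'][v,213:240].sum(-1)//3)
# model edges: silhouette left/right u of foot at each z
s=env.state();e=s['eef_pos'];
r=np.array([.887,-.46,0])/np.hypot(.887,.46)
for z in (0,10,20): print(z,[ (np.array(proj(a,e+r*sg*21+[0,0,z-237.9]))+[.95,.85]).round(2) for sg in(-1,1)])
E
```

```text
182 [ 91  93  93 101 106 111 108 103  99  96  96 105 101  93  91  95 101 107
 107 109 105 103 101  94  96  93  91]
183 [ 93  90  92  98 106 108 109 112 108 107 114 130 136 115 108 108 110 115
 110 105 105 102  98  90  92  96  95]
184 [ 93  92  91  98 104 105 109 110 110 113 123 136 140 118 113 112 115 117
 112 108 103  98  99  95  93  94  89]
185 [ 92  91  93  94 103 105 108 109 109 110 127 130 130 123 115 116 118 133
 117 112 108 103  99  90  90  91  91]
186 [ 93  90  94  96 101 106 110 107 111 114 139 141 141 137 127 121 119 133
 120 109 108 102 101  92  96  93  90]
187 [ 94  93  93  94 102 106 110 108 109 116 138 142 140 138 131 121 121 121
 114 110 105 102  95  94  94  92  95]
188 [ 90  93  91  95 102 106 107 110 106 111 127 133 131 129 129 124 121 118
 118 110 105 103  97  93  95  93  89]
189 [ 92  94  90  94  99 105 107 107 110 114 128 130 129 126 124 124 121 118
 114 109 103 102  98  92  91  92  94]
190 [ 95  91  93  95  96 106 107 109 109 111 128 129 127 127 125 122 122 118
 114 109 105 105 100  99  93  92  90]
191 [ 91  91  89  93  96 107 106 109 109 114 128 129 128 127 126 122 118 119
 112 109 105 105 107  98  92  93  92]
192 [ 91  93  97  95  93  97 103 107 112 114 127 128 128 127 123 121 120 115
 112 110 103 107 108  97  95  91  90]
193 [ 92  92 100 104  96  94  97 100 108 122 130 125 127 123 126 120 113 114
 110  95  86  97 105  94  97  88  83]
194 [ 90  94 108 107  99  96  86  86  84 103 111 114 113 117 125 108  97  94
  85  66  60  70  81  89  92  77  65]
195 [ 95  97 110 107 105  86  67  62  56  62  76  78  81  81 102  77  68  55
  56  50  46  54  58  70  84  61  55]
0 [array([216.55, 187.98]), array([236.34, 188.11])]
10 [array([216.13, 184.49]), array([236.06, 184.62])]
20 [array([215.71, 180.95]), array([235.78, 181.08])]
```

>>> jog_arm --deltas '[10,0,-2,-0.011,0,0,0,10,0.2,0,0,0,0,0,7,0,0,0,0,0,0,1,0,0,0,0,0,0]'

```text
t: 15.15
eef_pos: [451.3, -6.8, 295.0]
tcp_rot: [-0.577, 1.571, -2.126]
ft_force: [0.2, 0.4, -1.3]
opening: 0.279
```

```bash
python3 st.py 451.2 -6.4 290; python3 - <<'E'
from h import *
a=snap('scene','scene15')
s=env.state();e=s['eef_pos']
im=cv2.resize(a['image'][140:230,185:285,::-1],None,fx=7.5,fy=7.5,interpolation=cv2.INTER_CUBIC); im=cv2.convertScaleAbs(im,alpha=1.5,beta=25)
cv2.imwrite('pics/c15.png',im)
E
```

```text
t 15.15 pos [451.32  -6.81 294.98] F [ 0.22  0.35 -1.33] Mo [-0.11  0.01  0.01] op 0.279
[[-1.000e-04  9.998e-01  2.220e-02]
 [-2.000e-04  2.220e-02 -9.998e-01]
 [-1.000e+00 -1.000e-04  2.000e-04]]
j [-0.162  0.417  2.09  -0.     0.635 -0.184]
fix rotvec tool [-0.      0.0002  0.0001]
delta tool to target [ 4.98 -0.11 -0.41]
```

View pics/c15.png

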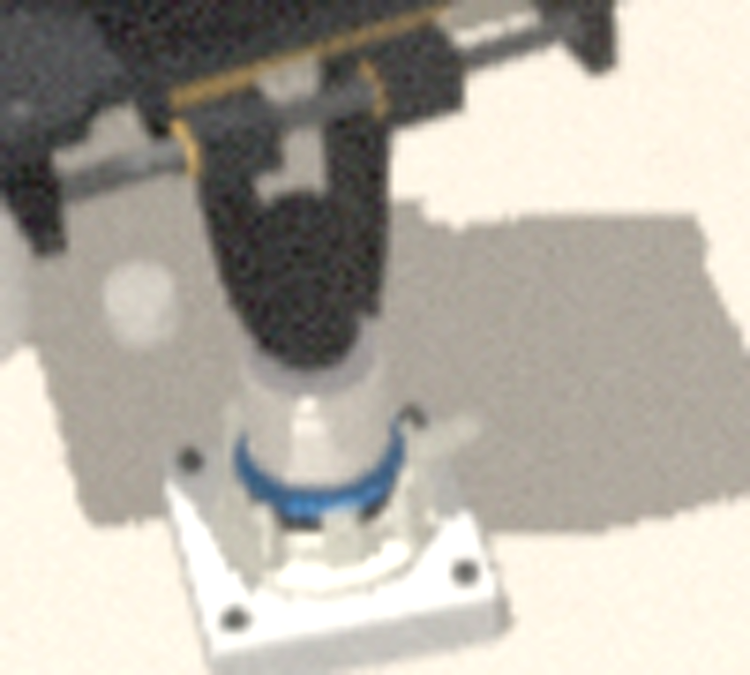

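>>> jog_arm --deltas '[2.5,0,-0.4,0,0,0,0,1.5,0,0,0,0,0,0,1,0,0,0,0,0,0]'

```text
t: 15.58
eef_pos: [451.4, -6.3, 290.2]
tcp_rot: [1.207, 1.57, -0.342]
ft_force: [-0.7, 0.7, -1.7]
opening: 0.277
```

>>> jog_arm --deltas '[1,0,0,0,0,0,0]'

```text
t: 15.7
eef_pos: [451.4, -6.3, 289.3]
tcp_rot: [1.24, 1.569, -0.309]
ft_force: [-1.2, 0.1, -2.1]
opening: 0.277
```

>>> jog_arm --deltas '[1,0,0,0,0,0,0]'

```text
t: 15.82
eef_pos: [451.5, -6.4, 288.3]
tcp_rot: [1.248, 1.569, -0.3]
ft_force: [-1.0, 1.1, -1.7]
opening: 0.279
```

>>> jog_arm --deltas '[1,0,0,0,0,0,0]'

```text
t: 15.95
eef_pos: [451.5, -6.4, 287.3]
tcp_rot: [1.268, 1.569, -0.281]
ft_force: [-0.5, 0.1, 0.1]
opening: 0.28
```

>>> jog_arm --deltas '[0.8,-0.2,0,0,0,0,0]'

```text
t: 16.08
eef_pos: [451.3, -6.4, 286.5]
tcp_rot: [1.298, 1.569, -0.25]
ft_force: [-0.9, -0.1, 2.1]
opening: 0.28
```

```bash
python3 st.py 451.2 -6.4 286
```

```text
t 16.075 pos [451.33  -6.37 286.55] F [-0.91 -0.1   2.14] Mo [-0.11  0.07  0.  ] op 0.28
[[ 2.000e-03  9.997e-01  2.240e-02]
 [-5.000e-04  2.240e-02 -9.997e-01]
 [-1.000e+00  2.000e-03  6.000e-04]]
j [-0.161  0.432  2.098 -0.     0.609 -0.183]
fix rotvec tool [-0.      0.0006 -0.002 ]
delta tool to target [ 0.55 -0.13  0.03]
```

>>> jog_arm --deltas '[0.8,0,0,0,0,-0.002,0]'

```text
t: 16.2
eef_pos: [451.5, -6.4, 286.0]
tcp_rot: [0.891, 1.57, -0.658]
ft_force: [1.2, -0.3, 3.6]
opening: 0.278
```

>>> jog_arm --deltas '[0.8,0,0,0,0,0,0]'

```text
t: 16.32
eef_pos: [451.6, -6.4, 285.4]
tcp_rot: [1.045, 1.569, -0.503]
ft_force: [-1.3, 0.5, 6.5]
opening: 0.28
```

>>> jog_arm --deltas '[0.8,0,0,0,0,0,0]'

```text
t: 16.45
eef_pos: [451.6, -6.4, 284.9]
tcp_rot: [1.121, 1.569, -0.428]
ft_force: [-1.1, 0.5, 8.5]
opening: 0.279
```

>>> jog_arm --deltas '[0.9,-0.2,0,0,0,-0.001,0]'

```text
t: 16.58
eef_pos: [451.6, -6.4, 284.5]
tcp_rot: [1.084, 1.568, -0.465]
ft_force: [-0.6, 1.0, 10.5]
opening: 0.279
```

>>> jog_arm --deltas '[0.9,-0.2,0,0,0,0,0]'

```text
t: 16.7
eef_pos: [451.5, -6.4, 284.2]
tcp_rot: [1.177, 1.568, -0.371]
ft_force: [-1.5, 1.9, 12.5]
opening: 0.28
```

```bash
python3 st.py 451.2 -6.4 286
```

```text
t 16.7 pos [451.48  -6.39 284.16] F [-1.51  1.9  12.47] Mo [0.   0.44 0.02] op 0.28
[[ 0.003   0.9997  0.0223]
 [-0.0012  0.0223 -0.9998]
 [-1.      0.0029  0.0012]]
j [-1.61e-01  4.37e-01  2.10e+00 -1.00e-03  6.02e-01 -1.82e-01]
fix rotvec tool [-0.      0.0012 -0.0029]
delta tool to target [-1.84 -0.27  0.  ]
```

>>> jog_arm --deltas '[1,-0.2,0,0,0.001,-0.003,0]'

```text
t: 16.82
eef_pos: [451.4, -6.4, 283.4]
tcp_rot: [1.136, 1.57, -0.412]
ft_force: [0.2, -0.5, 11.9]
opening: 0.28
```

>>> jog_arm --deltas '[1,-0.2,0,0,0,-0.001,0]'

```text
t: 16.95
eef_pos: [451.4, -6.5, 283.1]
tcp_rot: [1.097, 1.569, -0.451]
ft_force: [-1.2, 0.9, 12.5]
opening: 0.277
```

>>> jog_arm --deltas '[1,0,0,0,0,-0.001,0]'

```text
t: 17.08
eef_pos: [451.5, -6.5, 282.8]
tcp_rot: [0.972, 1.569, -0.576]
ft_force: [-2.8, 0.9, 15.1]
opening: 0.279
```

>>> jog_arm --deltas '[1,0,0,0,0,0,0]'

```text
t: 17.2
eef_pos: [451.5, -6.5, 282.4]
tcp_rot: [1.062, 1.569, -0.486]
ft_force: [-4.0, 0.8, 17.3]
opening: 0.28
```

```bash
python3 st.py 451.2 -6.4 286; python3 - <<'E'
from h import *
a=snap('scene','scene16')
im=cv2.resize(a['image'][140:230,185:285,::-1],None,fx=7.5,fy=7.5,interpolation=cv2.INTER_CUBIC); im=cv2.convertScaleAbs(im,alpha=1.5,beta=25)
cv2.imwrite('pics/c16.png',im)
E
```

```text
t 17.2 pos [451.47  -6.47 282.45] F [-4.03  0.79 17.29] Mo [0.05 0.9  0.02] op 0.28
[[ 0.0018  0.9997  0.0223]
 [-0.001   0.0223 -0.9997]
 [-1.      0.0018  0.001 ]]
j [-1.610e-01  4.400e-01  2.101e+00 -1.000e-03  5.990e-01 -1.820e-01]
fix rotvec tool [ 0.      0.001  -0.0018]
delta tool to target [-3.56 -0.26 -0.07]
```

View pics/c16.png

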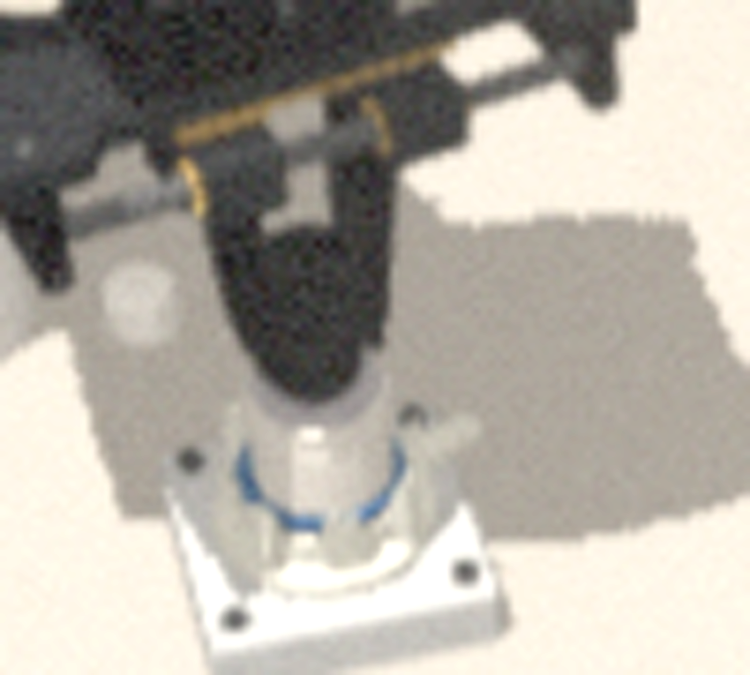

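>>> jog_arm --deltas '[0.8,-0.6,0,0,0.001,-0.001,0]'

```text
t: 17.38
eef_pos: [451.1, -6.5, 282.4]
tcp_rot: [1.434, 1.568, -0.115]
ft_force: [-0.4, 0.0, 15.1]
opening: 0.279
```

```bash
python3 st.py 451.2 -6.4 286
```

```text
t 17.375 pos [451.11  -6.53 282.42] F [-0.38  0.05 15.06] Mo [-0.18  0.1  -0.05] op 0.279
[[ 2.700e-03  9.997e-01  2.240e-02]
 [-3.000e-04  2.240e-02 -9.997e-01]
 [-1.000e+00  2.700e-03  4.000e-04]]
j [-0.161  0.439  2.102  0.     0.597 -0.184]
fix rotvec tool [-0.      0.0004 -0.0027]
delta tool to target [-3.58  0.11 -0.13]
```

>>> jog_arm --deltas '[1,0,0,0,0,-0.002,0]'

```text
t: 17.5
eef_pos: [451.3, -6.5, 282.3]
tcp_rot: [1.279, 1.568, -0.27]
ft_force: [-2.6, 0.7, 17.4]
opening: 0.279
```

>>> jog_arm --deltas '[1,0,0,0,0,0,0]'

```text
t: 17.62
eef_pos: [451.2, -6.5, 282.1]
tcp_rot: [1.307, 1.568, -0.241]
ft_force: [-3.6, 0.4, 17.3]
opening: 0.282
```

>>> jog_arm --deltas '[1.2,-0.4,0,0,0,0,0]'

```text
t: 17.75
eef_pos: [450.9, -6.5, 281.5]
tcp_rot: [1.338, 1.567, -0.211]
ft_force: [-1.0, 0.7, 14.6]
opening: 0.277
```

```bash
python3 st.py 451.2 -6.4 286
```

```text
t 17.75 pos [450.85  -6.51 281.45] F [-1.01  0.69 14.62] Mo [ 0.07  0.4  -0.01] op 0.277
[[ 3.800e-03  9.997e-01  2.230e-02]
 [-8.000e-04  2.230e-02 -9.998e-01]
 [-1.000e+00  3.800e-03  9.000e-04]]
j [-0.161  0.441  2.104 -0.     0.593 -0.183]
fix rotvec tool [ 0.      0.0009 -0.0038]
delta tool to target [-4.55  0.37 -0.1 ]
```

>>> jog_arm --deltas '[0.9,0.1,0,0,0.001,-0.004,0]'

```text
t: 17.88
eef_pos: [451.3, -6.6, 281.4]
tcp_rot: [1.419, 1.569, -0.129]
ft_force: [-0.6, 0.1, 16.9]
opening: 0.278
```

```bash
python3 st.py 451.2 -6.4 286
```

```text
t 17.875 pos [451.28  -6.56 281.38] F [-0.55  0.05 16.89] Mo [-0.1   0.12  0.01] op 0.278
[[ 2.000e-03  9.997e-01  2.230e-02]
 [-3.000e-04  2.230e-02 -9.998e-01]
 [-1.000e+00  2.000e-03  3.000e-04]]
j [-0.161  0.442  2.103  0.     0.595 -0.184]
fix rotvec tool [-0.      0.0003 -0.002 ]
delta tool to target [-4.62 -0.07 -0.16]
```

>>> jog_arm --deltas '[1,-0.1,0,0,0,-0.002,0]'

```text
t: 18.0
eef_pos: [451.4, -6.6, 281.3]
tcp_rot: [1.236, 1.569, -0.312]
ft_force: [-2.7, 1.9, 19.5]
opening: 0.279
```

>>> jog_arm --deltas '[1,-0.2,0,0,0,-0.001,0]'

```text
t: 18.12
eef_pos: [451.4, -6.6, 281.3]
tcp_rot: [1.2, 1.568, -0.349]
ft_force: [-3.6, 2.2, 20.9]
opening: 0.278
```

```bash
python3 st.py 451.2 -6.4 286;  python3 - <<'E'
from h import *
a=snap('scene','scene17')
im=cv2.resize(a['image'][170:230,195:275,::-1],None,fx=10,fy=10,interpolation=cv2.INTER_CUBIC); im=cv2.convertScaleAbs(im,alpha=1.5,beta=25)
cv2.imwrite('pics/c17.png',im)
E
```

```text
t 18.125 pos [451.36  -6.57 281.27] F [-3.61  2.25 20.91] Mo [ 0.15  0.79 -0.06] op 0.278
[[ 2.200e-03  9.997e-01  2.230e-02]
 [-8.000e-04  2.230e-02 -9.998e-01]
 [-1.000e+00  2.200e-03  8.000e-04]]
j [-1.610e-01  4.420e-01  2.103e+00 -1.000e-03  5.950e-01 -1.830e-01]
fix rotvec tool [ 0.      0.0008 -0.0022]
delta tool to target [-4.73 -0.15 -0.17]
```

View pics/c17.png

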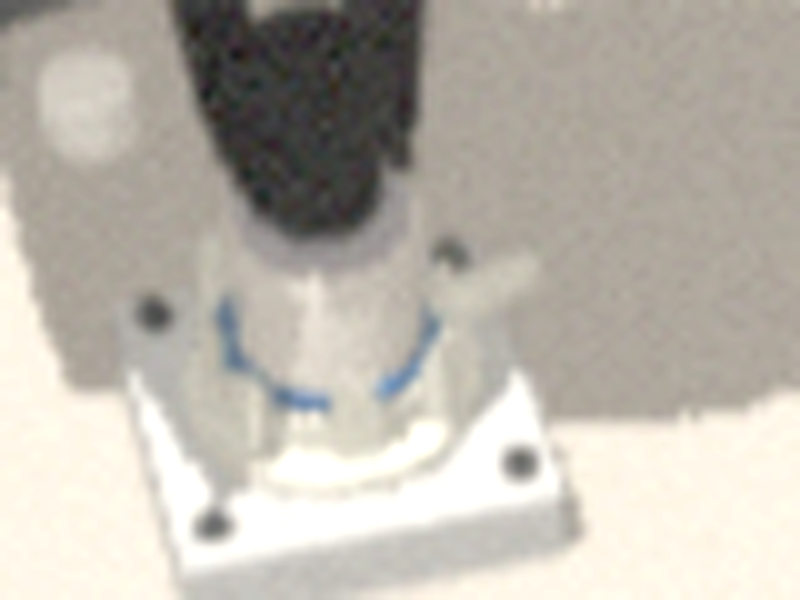

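>>> jog_arm --deltas '[0.6,-0.4,0.2,0,0.0005,-0.0015,0]'

```text
t: 18.3
eef_pos: [451.1, -6.7, 281.5]
tcp_rot: [1.388, 1.568, -0.161]
ft_force: [0.1, 2.1, 11.5]
opening: 0.274
```

>>> jog_arm --deltas '[0.4,-0.2,0.1,0,0,0,0]'

```text
t: 18.42
eef_pos: [451.0, -6.7, 281.6]
tcp_rot: [1.442, 1.567, -0.107]
ft_force: [-1.0, 1.4, 6.8]
opening: 0.282
```

```bash
python3 st.py 451.2 -6.4 286
```

```text
t 18.425 pos [450.97  -6.73 281.58] F [-1.    1.41  6.8 ] Mo [ 0.28  0.25 -0.01] op 0.282
[[ 3.300e-03  9.997e-01  2.210e-02]
 [-4.000e-04  2.210e-02 -9.998e-01]
 [-1.000e+00  3.300e-03  4.000e-04]]
j [-0.162  0.441  2.103  0.     0.594 -0.184]
fix rotvec tool [ 0.      0.0004 -0.0033]
delta tool to target [-4.42  0.25 -0.32]
```

>>> jog_arm --deltas '[0.6,0,-0.3,0,0,-0.001,0]'

```text
t: 18.55
eef_pos: [451.0, -6.4, 281.5]
tcp_rot: [1.39, 1.568, -0.158]
ft_force: [-1.4, -1.4, 13.1]
opening: 0.281
```

>>> jog_arm --deltas '[-3,0,0,0,0,-0.002,0,-10,0,0,0,0,0,0,-20,0,0,0,0,0,0,-20,0,0,0,0,0,0,0,0,0,0,0,0,0]'

```text
t: 19.18
eef_pos: [450.7, -6.4, 336.4]
tcp_rot: [-1.451, 1.569, -3.0]
ft_force: [0.2, 0.4, -2.0]
opening: 0.275
```

```bash
python3 st.py 451.2 -6.4 286;  python3 - <<'E'
from h import *
a=snap('scene','scene18');snap('top','top18')
im=cv2.resize(a['image'][170:230,195:275,::-1],None,fx=10,fy=10,interpolation=cv2.INTER_CUBIC); im=cv2.convertScaleAbs(im,alpha=1.5,beta=25)
def dot(p,c):
    u,v=proj(a,p); u+=.95;v+=.85; cv2.circle(im,(int((u-195+.5)*10),int((v-170+.5)*10)),2,c,-1)
for t in np.linspace(0,2*np.pi,70):
  c,q=np.cos(t),np.sin(t); dot((450.9+25*c,-6.2+25*q,43.3),(0,0,255))
cv2.imwrite('pics/c18.png',im)
E
```

```text
t 19.175 pos [450.65  -6.38 336.44] F [ 0.15  0.39 -2.04] Mo [-0.03 -0.01  0.06] op 0.275
[[-1.400e-03  9.998e-01  2.220e-02]
 [-2.000e-04  2.220e-02 -9.998e-01]
 [-1.000e+00 -1.400e-03  2.000e-04]]
j [-1.61e-01  3.45e-01  2.05e+00 -1.00e-03  7.49e-01 -1.83e-01]
fix rotvec tool [0.     0.0002 0.0014]
delta tool to target [5.044e+01 6.200e-01 2.000e-02]
```

View pics/c18.png

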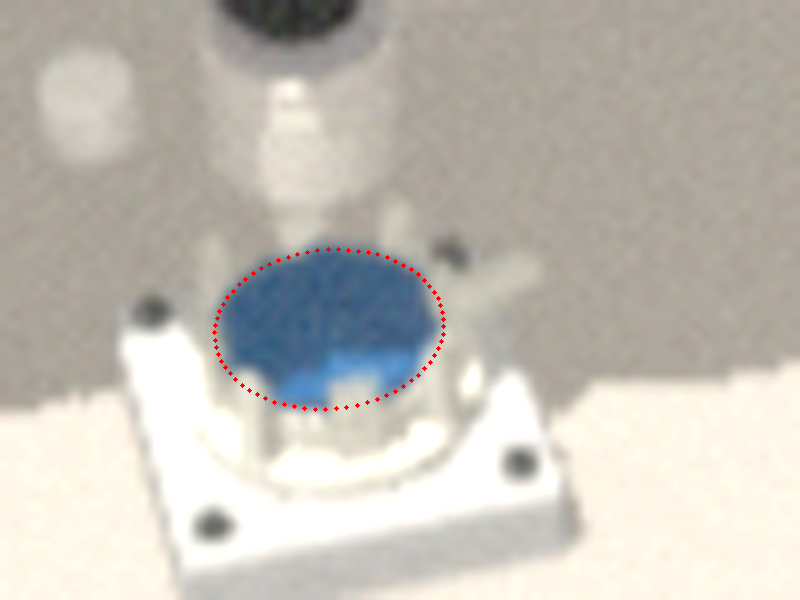

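>>> jog_arm --deltas '[0,-2,40,0,0,0.001,0,0,-4,50,0,0,0,0,0,-4,50,0,0,0,0,0,-4,50,0,0,0,0,0,-4,50,0,0,0,0,0,-4,50,0,0,0,0,0,-3,40,0,0,0,0,0,0,15,0,0,0,0,0,0,0,0,0,0,0]'

```text
t: 20.4
eef_pos: [431.9, -362.0, 325.5]
tcp_rot: [-2.166, 1.556, 2.57]
ft_force: [-0.1, 0.6, -2.1]
opening: 0.281
```

```bash
python3 st.py 424.7 -360 280
```

```text
t 20.4 pos [ 431.89 -361.96  325.53] F [-0.12  0.56 -2.1 ] Mo [-0.11 -0.01  0.05] op 0.281
[[-0.0128  0.9996  0.0238]
 [ 0.0083  0.0239 -0.9997]
 [-0.9999 -0.0126 -0.0086]]
j [-0.814  0.5    1.794 -0.005  0.862 -0.835]
fix rotvec tool [-0.     -0.0086  0.0126]
delta tool to target [45.63 -6.57 -1.74]
```

>>> jog_arm --deltas '[10,-7,-2,0.01,-0.008,0.012,0,15,0,0,0,0,0,0,10,0,0,0,0,0,0,0,0,0,0,0,0,0]'

```text
t: 20.9
eef_pos: [425.5, -356.2, 288.0]
tcp_rot: [-2.453, 1.567, 2.276]
ft_force: [-0.4, 0.8, -1.9]
opening: 0.28
```

```bash
python3 st.py 424.7 -360 260;python3 - <<'E'
from h import *
a=snap('scene','scene19')
s=env.state();e=s['eef_pos']
im=cv2.resize(a['image'][290:375,250:340,::-1],None,fx=8,fy=8,interpolation=cv2.INTER_CUBIC); im=cv2.convertScaleAbs(im,alpha=1.5,beta=25)
def dot(p,c):
    u,v=proj(a,p); u+=.95;v+=.85; cv2.circle(im,(int((u-250+.5)*8),int((v-290+.5)*8)),2,c,-1)
z0=e[2]-237.9
for t in np.linspace(0,2*np.pi,60):
  c,q=np.cos(t),np.sin(t)
  dot((e[0]+21*c,e[1]+21*q,z0),(255,0,255));dot((424.7+33*c,-360+33*q,18),(0,0,255));dot((e[0]+19*c,e[1]+19*q,z0+34),(0,200,0))
cv2.imwrite('pics/c19.png',im)
E
```

```text
t 20.9 pos [ 425.53 -356.19  288.05] F [-0.4   0.84 -1.85] Mo [-0.15  0.08  0.05] op 0.28
[[-0.0026  0.9998  0.0172]
 [ 0.0031  0.0172 -0.9998]
 [-1.     -0.0026 -0.0031]]
j [-0.816  0.541  1.849  0.     0.755 -0.833]
fix rotvec tool [-0.     -0.0031  0.0026]
delta tool to target [28.04 -0.83  3.89]
```

View pics/c19.png

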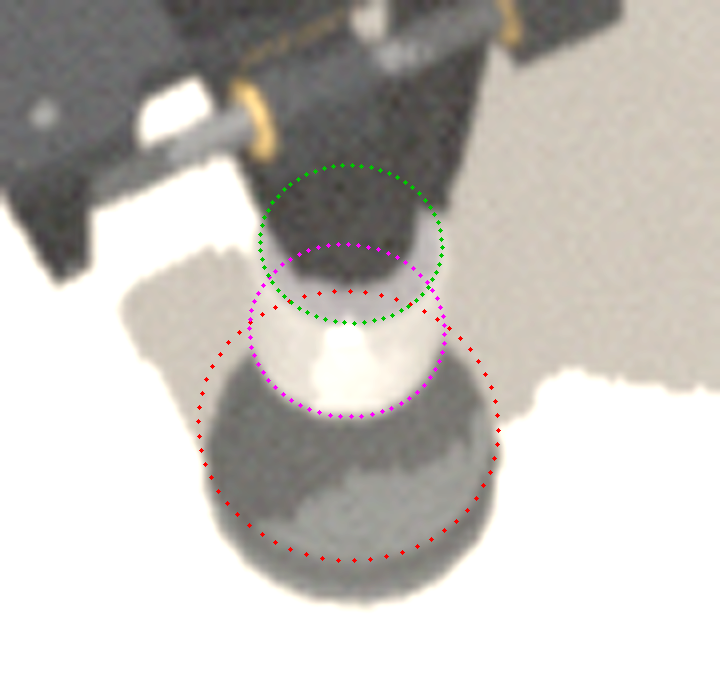

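>>> jog_arm --deltas '[8,-0.8,4,0,-0.003,0.003,0,14,0,0,0,0,0,0,10,0,0,0,0,0,0,2,0,0,0,0,0,0]'

```text
t: 21.45
eef_pos: [425.0, -360.7, 252.5]
tcp_rot: [0.941, 1.569, -0.613]
ft_force: [0.6, 0.4, -0.9]
opening: 0.276
```

```bash
python3 st.py 424.7 -360 245
```

```text
t 21.45 pos [ 425.02 -360.7   252.47] F [ 0.58  0.41 -0.88] Mo [-0.12  0.08 -0.01] op 0.276
[[ 0.0017  0.9999  0.0172]
 [-0.0012  0.0172 -0.9999]
 [-1.      0.0017  0.0012]]
j [-8.220e-01  5.970e-01  1.869e+00  1.000e-03  6.740e-01 -8.400e-01]
fix rotvec tool [ 0.      0.0012 -0.0017]
delta tool to target [ 7.46 -0.32 -0.72]
```

>>> jog_arm --deltas '[3,-0.3,-0.6,0,0.001,-0.001,0,2,0,0,0,0,0,0,1.5,0,0,0,0,0,0]'

```text
t: 21.82
eef_pos: [424.8, -360.1, 245.7]
tcp_rot: [1.163, 1.57, -0.39]
ft_force: [-0.1, 0.5, -2.3]
opening: 0.279
```

>>> jog_arm --deltas '[1,0,0,0,0,0,0]'

```text
t: 21.95
eef_pos: [424.8, -360.1, 244.8]
tcp_rot: [1.042, 1.57, -0.512]
ft_force: [-0.0, 0.5, 1.1]
opening: 0.279
```

>>> jog_arm --deltas '[1,0,0,0,0,0,0]'

```text
t: 22.08
eef_pos: [424.8, -360.2, 244.6]
tcp_rot: [0.847, 1.569, -0.707]
ft_force: [-5.1, 3.8, 17.2]
opening: 0.28
```

Tool is standing on the stand's floor (contact at the same height as when gripped). Release and withdraw.

>>> jog_arm --deltas '[-0.3,0,0,0,0,0,0.28,0,0,0,0,0,0,0.4,0,0,0,0,0,0,0.6,0,0,0,0,0,0,0.6,-10,0,0,0,0,0,0.6,-30,0,0,0,0,0,0.6,-40,0,0,0,0,0,0.6,-30,0,0,0,0,0,0.6]'

```text
t: 23.08
eef_pos: [424.6, -360.0, 358.4]
tcp_rot: [-2.781, 1.57, 1.949]
ft_force: [0.5, 0.2, -0.4]
opening: 0.596
```

>>> jog_arm --deltas '[-20,0,-40,0,0,0,0.6,0,0,-50,0,0,0,0.6,0,0,-30,0,0,0,0.6,0,0,0,0,0,0,0.6]'

```text
t: 23.58
eef_pos: [421.8, -236.8, 384.2]
tcp_rot: [0.9, 1.563, -0.655]
ft_force: [-0.4, 0.2, 0.2]
opening: 0.596
```

```bash
python3 st.py; python3 - <<'E'
from h import *
a=snap('scene','scene20');b=snap('top','top20')
f=lambda c,u,v,r,k:cv2.resize(c['image'][v-r:v+r,u-r:u+r,::-1],(390,390),interpolation=cv2.INTER_CUBIC)
cv2.imwrite('pics/c20.png',cv2.convertScaleAbs(np.hstack([f(a,229,205,30,0),f(a,294,340,36,0)]),alpha=1.5,beta=20))
cv2.imwrite('pics/s20.png',a['image'][:,:,::-1])
E
```

```text
t 23.575 pos [ 421.76 -236.8   384.21] F [-0.44  0.16  0.23] Mo [-0.06  0.05  0.02] op 0.596
[[ 0.006   0.9998  0.0163]
 [-0.0046  0.0163 -0.9999]
 [-1.      0.0059  0.0047]]
j [-0.648  0.316  1.922 -0.     0.895 -0.664]
fix rotvec tool [-0.      0.0047 -0.0059]
```

View pics/c20.png

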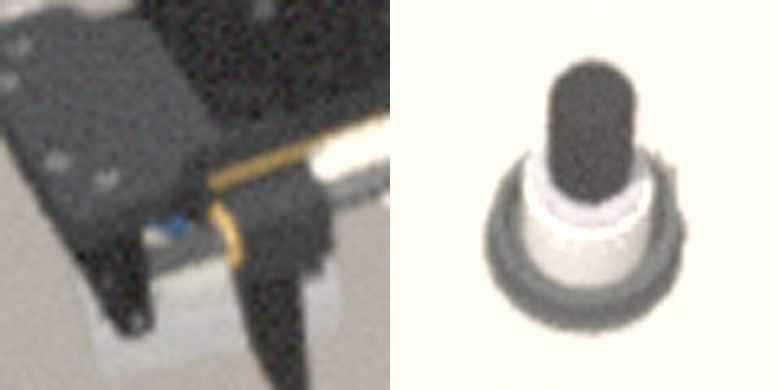

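View pics/s20.png

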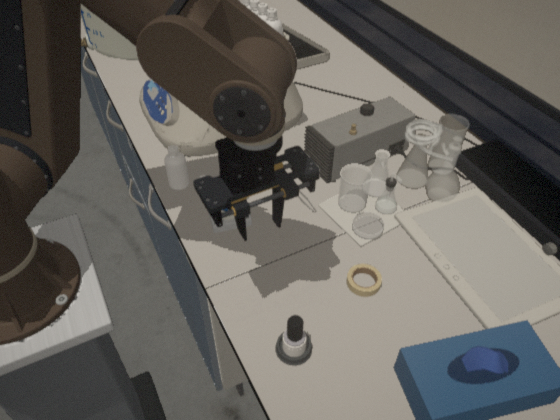

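View pics/top20.png

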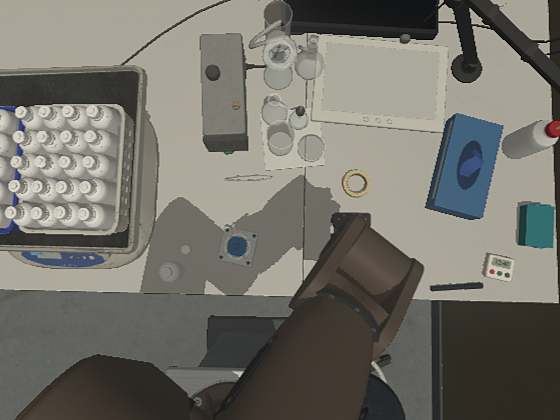

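>>> jog_arm --deltas '[-20,50,0,0,0,0,0.6,-20,50,20,0,0,0,0.6,0,40,20,0,0,0,0.6,0,0,0,0,0,0,0.6]'

```text
t: 24.18
eef_pos: [566.0, -281.8, 425.9]
tcp_rot: [0.814, 1.563, -0.747]
ft_force: [-0.7, 1.9, -0.8]
opening: 0.598
```

```bash
python3 - <<'E'
from h import *
a=snap('scene','scene21');b=snap('top','top21')
f=lambda c,u,v,r:cv2.resize(c['image'][v-r:v+r,u-r:u+r,::-1],(390,390),interpolation=cv2.INTER_CUBIC)
cv2.imwrite('pics/c21.png',cv2.convertScaleAbs(np.hstack([f(a,229,205,26),f(b,237,245,26)]),alpha=1.5,beta=20))
print(mask_blobs(a,(205,255,185,225),blue),mask_blobs(b,(217,257,230,265),blue), env.state()['eef_pos'],env.state()['t'])
print(proj(b,(450,-6.5,43)),proj(b,(450,-6.5,40)))
E
```

```text
[(213, [227.36, 201.79], [218, 195, 20, 15])] [(297, [236.52, 246.04], [227, 237, 20, 19])] [ 564.17485834 -280.70445521  426.22961705] 24.275
(np.float64(236.60004547183615), np.float64(245.95283706756527)) (np.float64(236.70192432797816), np.float64(245.9808249812663))
```

View pics/c21.png

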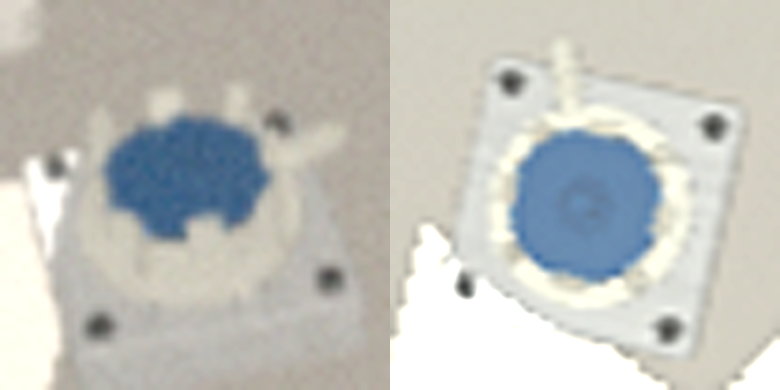

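```bash
python3 - <<'E'
from h import *
print(env.state()['qvel'].round(3)); print(env.job_done())
E
```

```text
[ 0.002 -0.024  0.034  0.001 -0.003  0.003]
the job is handed in; nothing more can be done
None
```

The lid appears to be home on the holder and the tool is standing back in its stand. I handed the job in at about 24 s; no verdict was reported.

- **Lid placing:** I took the blue lid by its spigot, set it on the hooks at about 3 N and let it go. The picture showed it level between the guide ribs.
- **Pressing:** I pressed with the tool in steps of about 1 mm. The force dropped as the lid gave way, and the travel stopped hard after about 6 mm. The highest reading was 20.9 N at the wrist, so about 22.5 N on the lid, against the 28 N limit.
- **Side forces:** Up to 4 N sideways built up during pressing. I eased this off by shifting the tool slightly, and it was small on the last presses.
- **Tool:** It touched the stand's floor at the height where I had gripped it, with no visible slip. The wrist briefly read 17 N there before I let go. The picture shows it upright and free.

**Last checks:**
- **Lid position:** The lid is centred in the top view, within about 0.3 pixel (under 1 mm) of the seat's position. It has dropped about 6 mm in the scene view and looks level.
- **Hooks:** The hooks look to be over the rim.
- **Bystanders:** Those in view look unmoved; I did not measure them.

I judged the hooks from the pictures and the force steps only, because their joint angles cannot be read. The two cameras disagreed by 2 to 3 mm, so I corrected the scene view by about 1 pixel against the gripper's fingers.

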